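# Latch the hinge jig onto the door stile

## Task

Clamp the black hinge jig on its door stile with its draw latch: hook the claw's nose over the keeper bar, right down into the narrow slot behind it, feeling gently for the slot and never leaning hard on the keeper, then swing the lever over centre until it lies fully down and stays there by itself. Do not slam or ram the lever onto its stop, and leave the hinges, bradawl and ramekin where they are.

Things in the scene. Friction and masses are not known exactly. Their poses are not given: they have to be found in the camera images.
- jig: Black plastic hinge jig fixed to the shelf, base 256 x 90 mm. Origin: centre of its underside. +x runs from latch to keeper, z up, y along the latch's hinge axes. From -x to +x: latch on a block 70 mm wide, top 50 mm high (x -124 to -30 mm); pale door stile on edge (x -30 to -12, y -80 to 80, 56 high); sprung jaw with turning knob (x 30 to 120, 62 wide), the steel keeper on top.
- keeper_mean (a point): On the jig at x 53, z 64 mm: MEAN place of the bar's far (+x) face, where the slot starts. The keeper was set along x with the knob: the true place is up to 10 mm off either way and no reading tells it: feel or see. Keeper, 50 wide: 14 mm shoulder, round bar 8 mm thick along y, slot 8 mm wide and 17 deep, back block 23 mm. Shoulder, bar, block tops are all at z 64.
- latch: Steel draw latch on the jig (base plate with two ears, lever, claw). Origin: under its hinge pin, 50 mm above the jig's underside, at x = -50 mm, y = 0 of the jig; same axes as the jig; fixed to it.
- pivot (a point): The lever's hinge axis (along the jig's y), 64 mm above the jig's underside. The claw hangs on the lever at a pin 24 mm from this pivot; with the lever at angle t the pin lies at -24 cos(t - 0.22) mm in x and 24 sin(t - 0.22) mm in z from the pivot (jig axes).
- lever (a joint): Lever angle in rad: 0 = closed, lying flat along the jig's -x from the pivot; 1.57 = upright; 2.55 = its limit, leaning towards the keeper. It stays where it is left (friction 0.045 Nm). With the claw hooked, closing takes up to about 8 N at 50 mm from the pivot, most about midway; below some 0.18 rad it is over centre and no longer springs back.
- lever_end (a point): Middle of the lever's end, on the face that is uppermost when closed, 73 mm from the pivot. The lever is a flat steel bar 25 mm wide (y), 6 mm thick, centred on the pivot in thickness, bare from 32 to 76 mm from the pivot. Push it from its keeper side.
- stop (a point): Top of the rubber stop on the jig, 59 mm from the pivot on the -x side, 24 mm wide, 63.4 mm above the jig's underside when free. The lever meets it at 0.04 rad; it is soft (3 N per mm, 8 mm of give, then hard).
- claw (a joint): Angle of the claw to the lever in rad. The claw's tilt is claw minus lever: 0 = level, positive = nose raised. The pin is stiff (0.045 Nm): the claw keeps whatever angle to the lever it is left at, so it lifts off with the lever unless the nose is truly behind the bar.
- claw_tab (a point): Point to pinch on the upright steel tab on top of the claw's far end: 101 mm from the pin along the claw, 34 mm above the pin's level. Tab: 10 mm thick (jig y), 22 mm along the claw, from 15 to 45 mm above the pin's level; the claw's head below it (14 mm wide) from 8 to 15 mm.
- claw_nose (a point): Lower tip of the claw's nose: 106.8 mm from the pin along the claw, 9.5 mm below the pin's level. The nose is a plate 4.5 mm thick, 14 mm wide, its tip leaning 0.05 rad back to the pin; inner face 105 mm from the pin. Down in the slot the tip is 46 to 56 mm above the jig's underside; resting on a top of the keeper, 64 mm.
- jaw (a joint): Distance in m by which the latch has drawn the sprung jaw (with the keeper) towards the stile: 0 at rest. Spring 6 N at rest, plus 0.3 N per mm. Closed on the latch it is about 10 to 32 mm; it starts to move as soon as the claw pulls on the bar. Pressed down, the keeper gives 1 mm per 4 N on its rubber bed (6 mm at most), depending on the hidden keeper setting.
- hinge_a: Silver cabinet hinge lying on the shelf, about 90 x 46 x 12 mm. Origin: underside, middle. Leave it alone.
- hinge_b: Second silver cabinet hinge, the same. Leave it alone.
- ramekin: White ceramic ramekin of screws, 72 mm across, 42 mm high. Origin: centre of its underside. Leave it alone.
- bradawl: Bradawl with an orange handle, 115 mm long, 28 mm thick, lying. Origin: underside, at the front end of the handle. Leave it alone.

How it is judged:
By the outcome, as a careful person would: the job done as asked, in the order asked, and still so for the second after the job is handed in, with the robot touching nothing.
It also fails if it takes over 72 s, if anything falls off the work surface, if the arm or the gripper's body presses on something with over 40 N, if the wrist force passes 120 N, or if a joint passes its speed limit or range.

## Robot

A 6-joint arm with a two-finger parallel gripper is mounted at the origin on the work surface. World frame = base frame: x ahead of the robot, y to its left, z up, the work surface at z = 0. Lengths are in mm, angles in rad, forces in N, time in s.
With the tool pointing down it reaches from about 275 to 775 mm from the base axis. Payload 14.6 kg.
Tool frame: the origin (TCP) lies midway between the tips of the shut fingers; the grasp point (between the pads) lies 19 mm behind it; z points along the fingers, y is the direction in which the jaws open and shut (so a half turn about z gives the same grasp; the last joint's range is limited). The gripper opens to 85 mm and grips with 20 to 120 N. Pads are 22 mm wide; open, the fingers measure 114 mm over their backs; the gripper's body (76 mm by 85 mm) begins 54 mm behind the grasp point. The pads swing forward as they close: fully open they stand 13 mm farther back than shut.
Start: joints at [-1.323, 0.263, -0.048, 1.259, 0, 1.415], TCP at [205.792, -482.989, 231.278] pointing down, gripper open.
Joint ranges: [-2.65, 2.65], [-0.89, 1.7], [-1.18, 1.37], [-2.13, 2.11], [-1.35, 1.29], [-3.14, 3.14]. Speed limits (rad/s): [1.89, 1.89, 2.57, 2.79, 3.14, 3.14].

## Interface

Orientations are given as a unit quaternion [w, x, y, z].
In Python, from station import r gives the robot as it stands. Calls block until the motion is done:
- r.move_pose(position, orientation): joint-space move of the TCP to a pose.
- r.line_to(position, rate=150, orientation=None, f_stop=None): straight line of the TCP; orientation=None keeps the orientation; rate is the mean speed in mm/s. With f_stop (N) it stops when the force on the tool has changed by that much, and returns True; else False.
- r.move_joints(angles): joint-space move.
- r.move_gripper(opening): finger opening in mm; the grip force is fixed at half the most; returns when the fingers have stopped.
- r.hold(seconds).
- r.ik(position, orientation): joint angles nearest the present ones, or None.
- r.grab_frame(name): name is "side" or "top"; returns a dict with "frame" (480x640x3 uint8, red, green, blue), "fx", "fy", "cx", "cy" (pixels), "R" (3x3) and "t" (3): a world point X has camera coordinates R X + t. Camera axes: x right, y down, z forward; pixel columns grow to the right and rows downward; lengths in mm; the calibration is good to about 2 mm. A picture is of the moment at which its call begins. There is no depth.
A pose or a line that the arm cannot do raises r.IKError and nothing moves.
- r.job_done(): hands the job in, once; it reports no verdict.
Trained networks look in a picture, given as the dict that the camera call returned (one of the last four; its "shot" number tells which), for a name from the list of things; names that differ only in an ending like _2 or _b are one class to them, and where a whole thing is asked for, a point or a joint stands for the part that bears it (a point fixed in the world has none). Each returns a list of dicts, best first, with "score" (0 to 1); they miss things now and then, are a little off and sometimes report something else, mostly with a low value. They report only what shows in the picture. A call takes as long as a camera call.
- r.recognise(picture, query): "extent" ([left, top, right, bottom] in pixels, round what is visible of it).
- r.trace(picture, query): "mask" (480x640 bool, what is visible of it) and "extent" ([left, top, right, bottom] in pixels, round what is visible of it).
Readings, each from a call of its own:
- r.current_t(): time.
- r.current_joint_positions(): joint angles.
- r.current_dq(): joint speeds.
- r.current_effort(): joint torques, N m.
- r.current_position(): TCP position.
- r.current_tcp_rot(): TCP orientation.
- r.current_contact_force(): force on the tool from outside, world axes, zero at the start.
- r.current_ft_torque(): the same for the moment, N m.
- r.current_opening(): finger opening in mm.
Only numpy, scipy, OpenCV 4.12 (cv2) and the standard library are available. Lean on these libraries where they do the work, as an engineer would, in place of code of your own. Each camera call takes 0.05 s, during which the arm holds its last target.

## Working session

There is one attempt and no reset: what is moved stays moved. The work goes in short steps, each a Python script; the robot and the scene stay as the last script left them, time stands still between calls to the robot, and variables do not carry over. Pictures are saved under pics/ and viewed, and the job is handed in when it is done.

```bash
ls; mkdir -p pics
python3 - <<'E'
from station import r
import cv2,numpy as np
print(r.current_t(), r.current_position(), r.current_tcp_rot(), r.current_opening())
for n in("side","top"):
    p=r.grab_frame(n); cv2.imwrite(f"pics/{n}0.png",p["frame"][:,:,::-1])
    print(n,p["fx"],p["cx"],p["cy"],np.round(p["R"],3).tolist(),np.round(p["t"],1).tolist())
    np.savez(f"pics/{n}0.npz",**{k:p[k] for k in("fx","fy","cx","cy","R","t")})
    for q in("jig","latch","lever","claw","jaw","keeper_mean","claw_tab"):
        try: print(q,[(np.round(d["extent"]).tolist(),round(d["score"],2)) for d in r.recognise(p,q)][:2])
        except Exception as e: print(q,e)
print(r.current_t())
E
```

```text
pics
0.0 [ 205.72667489 -482.70937906  230.83023852] [-5.33847503e-04  9.79787332e-01  2.00041245e-01 -1.25836051e-05] 85.36397757474988
side 547.6991378569616 321.2903931271743 239.83314424921085 [[-0.943, -0.332, 0.019], [-0.238, 0.633, -0.737], [0.232, -0.7, -0.676]] [547.5, 191.0, 904.4]
jig [([252.0, 221.0, 371.0, 343.0], 0.57), ([382.0, 255.0, 422.0, 297.0], 0.35)]
latch [([293.0, 214.0, 345.0, 260.0], 0.56)]
lever [([291.0, 211.0, 338.0, 255.0], 0.63), ([291.0, 219.0, 330.0, 257.0], 0.37)]
claw [([292.0, 220.0, 330.0, 256.0], 0.88)]
jaw [([269.0, 264.0, 320.0, 322.0], 0.79)]
keeper_mean [([253.0, 222.0, 369.0, 339.0], 0.88)]
claw_tab [([290.0, 221.0, 326.0, 251.0], 0.62)]
top 502.47969824060897 323.9573489509202 242.19943437048053 [[-0.001, -1.0, 0.027], [-0.994, -0.001, -0.106], [0.106, -0.027, -0.994]] [24.3, 604.0, 762.3]
jig [([231.0, 211.0, 395.0, 312.0], 0.75)]
latch [([273.0, 235.0, 365.0, 282.0], 0.74)]
lever [([275.0, 238.0, 345.0, 273.0], 0.79)]
claw [([273.0, 240.0, 348.0, 266.0], 0.74)]
jaw [([236.0, 222.0, 299.0, 272.0], 0.77), ([274.0, 243.0, 345.0, 262.0], 0.15)]
keeper_mean [([229.0, 206.0, 395.0, 310.0], 0.8), ([273.0, 238.0, 366.0, 283.0], 0.67)]
claw_tab [([275.0, 238.0, 333.0, 261.0], 0.62)]
0.8
```

Run:
```python
import cv2
a=cv2.imread("pics/top0.png")[190:330,215:415]; cv2.imwrite("pics/top0c.png",cv2.resize(a,None,fx=4,fy=4,interpolation=cv2.INTER_CUBIC))
a=cv2.imread("pics/side0.png")[195:355,235:435]; cv2.imwrite("pics/side0c.png",cv2.resize(a,None,fx=3.7,fy=3.7,interpolation=cv2.INTER_CUBIC))
```

```text
(no output)
```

View pics/top0.png

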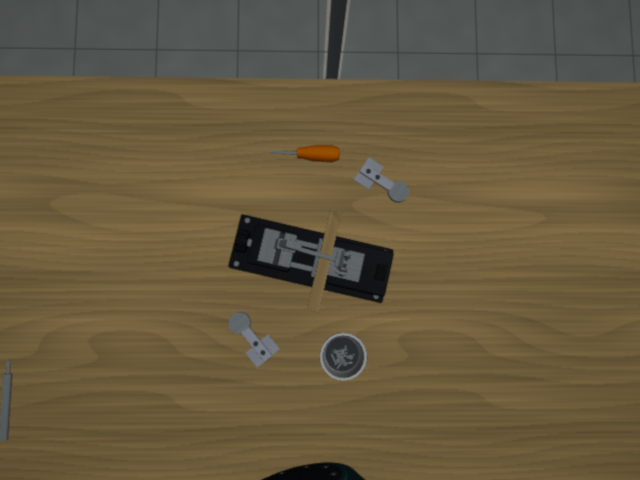

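```bash
sleep 0.1
```

```text
(no output)
```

View pics/top0c.png

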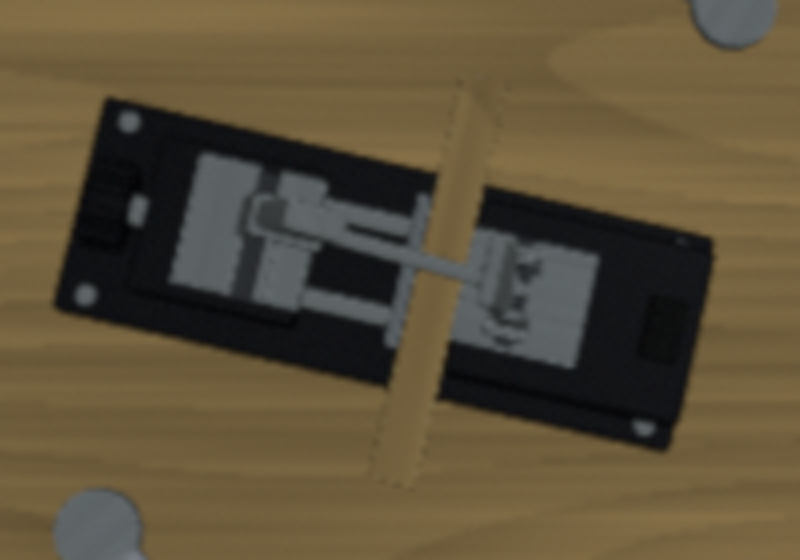

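View pics/side0c.png

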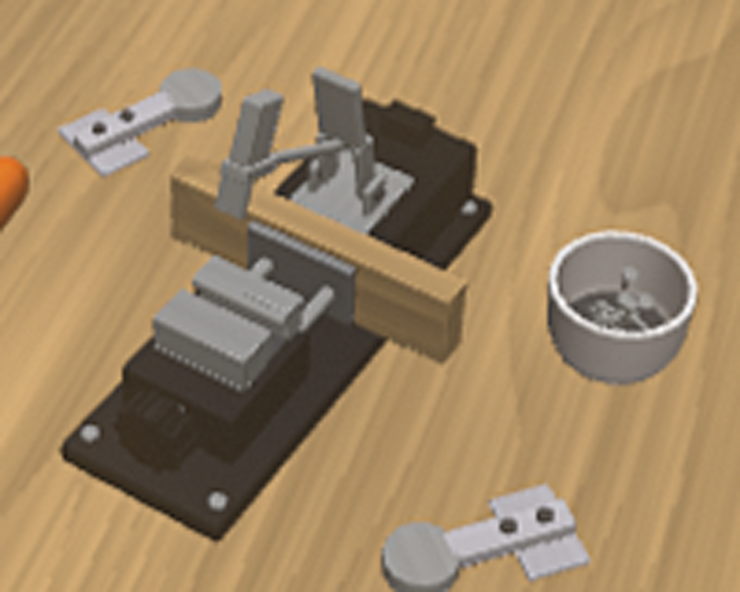

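```bash
cat > geo.py <<'E'
import numpy as np,cv2
from scipy.optimize import least_squares
def load(n): return {k:v for k,v in np.load(n).items()}
def proj(c,X):
    Y=np.atleast_2d(X)@c["R"].T+c["t"]
    return np.c_[c["fx"]*Y[:,0]/Y[:,2]+c["cx"],c["fy"]*Y[:,1]/Y[:,2]+c["cy"]]
def j2w(J,P):
    P=np.atleast_2d(np.asarray(P,float)); c,s=np.cos(J[2]),np.sin(J[2])
    return np.c_[J[0]+c*P[:,0]-s*P[:,1],J[1]+s*P[:,0]+c*P[:,1],P[:,2]]
def pin(t): return np.array([-50-24*np.cos(t-.22),0,64+24*np.sin(t-.22)])
def clawpt(t,c,u,v,y=0):
    a=c-t; p=pin(t); return p+np.array([u*np.cos(a)-v*np.sin(a),y,u*np.sin(a)+v*np.cos(a)])
def leverpt(t,d,n=0,y=0): # n up when closed
    return np.array([-50-d*np.cos(t)+n*np.sin(t),y,64+d*np.sin(t)+n*np.cos(t)])
E
python3 - <<'E'
from geo import *
T=load("pics/top0.npz");S=load("pics/side0.npz")
top=[((107,100),(128,-45,0)),((55,308),(128,45,0)),((668,450),(-128,45,0)),((712,240),(-128,-45,0)),((412,487),(-12-18,80,56)),((372,480),(-12,80,56))]
side=[((65,458),(128,-45,0)),((217,540),(128,45,0)),((490,212),(-128,45,0)),((172,178),(-12,-80,56)),((447,303),(-12,80,56)),((467,288),(-30,80,56))]
tp=np.array([np.array(p)/4+(215,190) for p,_ in top]);sp=np.array([np.array(p)/3.7+(235,195) for p,_ in side])
tX=[x for _,x in top];sX=[x for _,x in side]
f1=lambda J:(proj(T,j2w(J,tX))-tp).ravel()
f2=lambda J:(proj(S,j2w(J,sX))-sp).ravel()
J0=[450,20,1.8]
for f in(f1,f2,lambda J:np.r_[f1(J),f2(J)]):
    o=least_squares(f,J0,x_scale=[10,10,.1]); print(o.x,np.round(o.fun.reshape(-1,2),1).tolist())
np.save("J.npy",o.x)
E
```

```text
[580.31342309  44.08009612   1.34362766] [[0.1, -0.5], [-0.3, 0.8], [-0.2, 0.7], [0.3, -0.4], [0.9, 0.2], [-0.8, -0.8]]
[579.89538025  45.02455053   1.34138038] [[-1.5, 0.4], [0.4, 1.6], [1.1, 1.2], [-0.6, -1.3], [0.5, -0.2], [0.2, -2.3]]
[580.19144311  44.36845936   1.34321137] [[-0.0, -0.4], [-0.4, 0.8], [-0.4, 0.8], [0.1, -0.3], [0.6, 0.2], [-1.0, -0.7], [-1.5, 0.1], [0.5, 1.3], [0.9, 0.8], [-0.7, -1.5], [0.5, -0.5], [0.2, -2.7]]
```

```bash
cat > ov.py <<'E'
from geo import *
def box(x0,x1,y0,y1,z0,z1):
    c=[(x,y,z) for x in(x0,x1) for y in(y0,y1) for z in(z0,z1)]
    return [(c[i],c[i^b]) for i in range(8) for b in(1,2,4) if not i&b]
def draw(img,cam,J,t,c,ko,off,sc):
    segs=[]
    def add(L,col): segs.extend([(j2w(J,a)[0],j2w(J,b)[0],col) for a,b in L])
    add(box(-128,128,-45,45,0,0.1),(0,255,255)); add(box(-30,-12,-80,80,56,56.1),(0,255,0))
    k=53+ko
    add(box(k+8,k+31,-25,25,64,64.1),(255,0,255)); add(box(k-22,k-8,-25,25,64,64.1),(255,255,0));add(box(k-8,k,-25,25,64,64.1),(255,0,0))
    if t is not None:
        add([(leverpt(t,32,n,y),leverpt(t,76,n,y)) for n in(-3,3) for y in(-12.5,12.5)],(0,0,255))
        add([(leverpt(t,76,n,-12.5),leverpt(t,76,n,12.5)) for n in(-3,3)],(0,0,255))
        for y in(-5,5):
            q=[clawpt(t,c,u,v,y) for u,v in((90,15),(90,45),(112,45),(112,15))]
            add([(q[i],q[(i+1)%4]) for i in range(4)],(0,128,255))
        add([(pin(t),clawpt(t,c,101,0)),(clawpt(t,c,105,0),clawpt(t,c,106.8,-9.5))],(0,128,255))
    for a,b,col in segs:
        p=(proj(cam,[a,b])-off)*sc+sc/2-.5
        cv2.line(img,tuple(int(v*8) for v in p[0]),tuple(int(v*8) for v in p[1]),col,1,cv2.LINE_AA,3)
    return img
def both(n,J,t,c,ko,name,w=(225,205,175,115),ws=(245,205,150,130)):
    for v,(x,y,W,H) in(("top",w),("side",ws)):
        im=cv2.imread(f"pics/{v}{n}.png")[y:y+H,x:x+W]; sc=4.5
        im=cv2.resize(im,None,fx=sc,fy=sc,interpolation=cv2.INTER_CUBIC)
        cv2.imwrite(f"pics/{v}{n}_{name}.png",draw(im,load(f"pics/{v}{n}.npz"),J,t,c,ko,np.array([x,y]),sc))
E
python3 - <<'E'
from ov import *
both(0,np.load("J.npy"),1.6,1.75,0,"a")
E
```

```text
(no output)
```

View pics/top0_a.png

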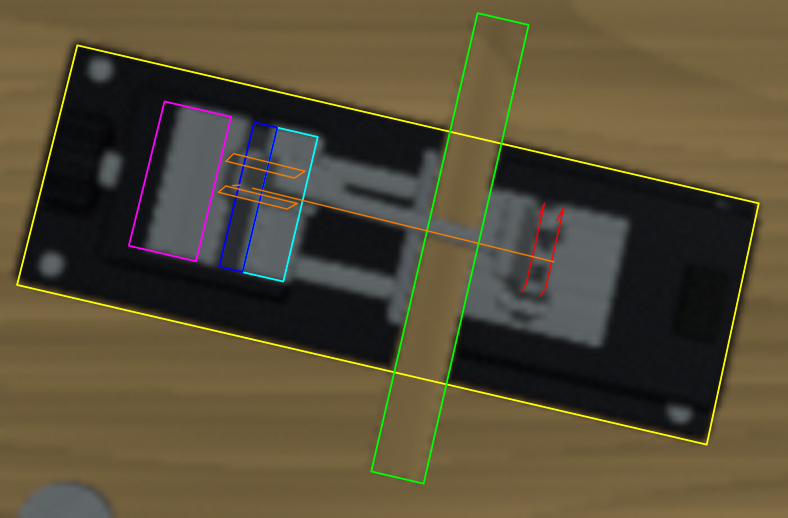

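View pics/side0_a.png

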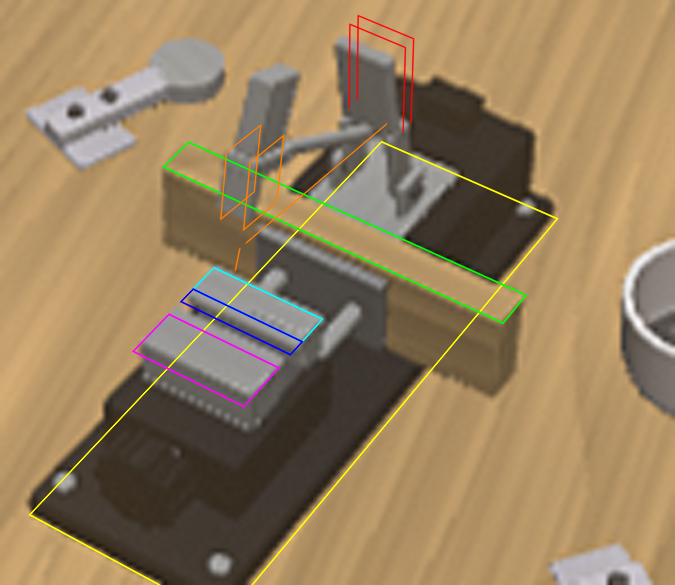

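Run:
```python
from ov import *
J=np.load("J.npy")
for v,(x,y,W,H) in(("top",(245,215,55,60)),("side",(262,250,65,65))):
    ims=[]
    for ko in(None,-5,-8):
        im=cv2.resize(cv2.imread(f"pics/{v}0.png")[y:y+H,x:x+W],None,fx=7,fy=7,interpolation=cv2.INTER_LANCZOS4)
        im=np.clip(im*1.3,0,255).astype(np.uint8)
        if ko is not None: draw(im,load(f"pics/{v}0.npz"),J,None,0,ko,np.array([x,y]),7)
        ims.append(im[:, :385])
    out=np.hstack(ims[:2]) if 0 else np.hstack([cv2.resize(i,None,fx=.68,fy=.68) for i in ims])
    cv2.imwrite(f"pics/k_{v}.png",out); print(out.shape)
```

```text
(286, 786, 3)
(309, 786, 3)
```

View pics/k_top.png

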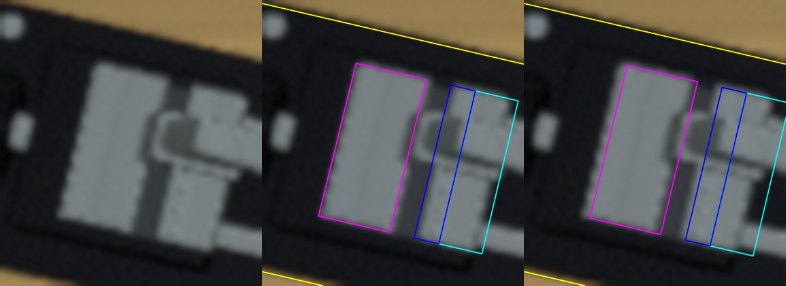

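View pics/k_side.png

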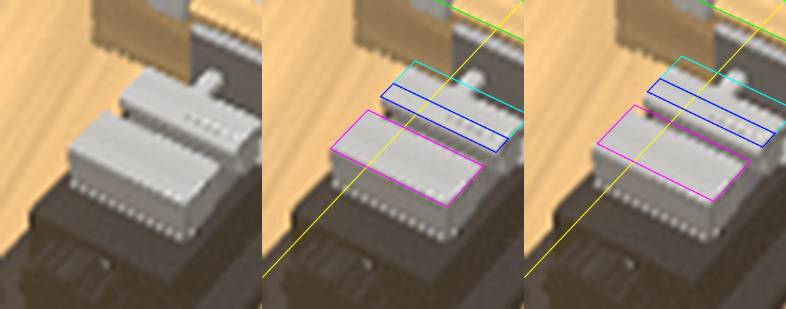

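Run:
```python
from ov import *
for v,(x,y,W,H) in(("side",(285,205,65,60)),("top",(265,230,90,45))):
    sc=10 if v=="side" else 8
    im=cv2.resize(cv2.imread(f"pics/{v}0.png")[y:y+H,x:x+W],None,fx=sc,fy=sc,interpolation=cv2.INTER_CUBIC)
    im=np.clip(im*1.4,0,255).astype(np.uint8)
    cv2.imwrite(f"pics/l_{v}.png",im)
```

```text
(no output)
```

View pics/l_side.png

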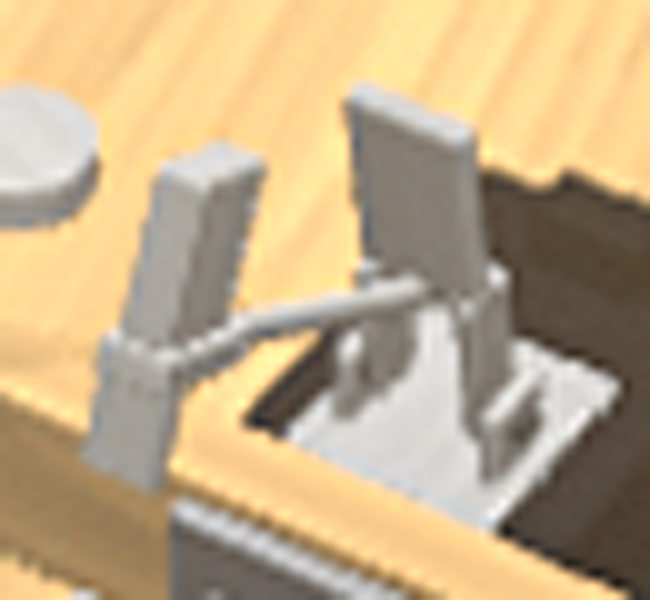

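View pics/l_top.png

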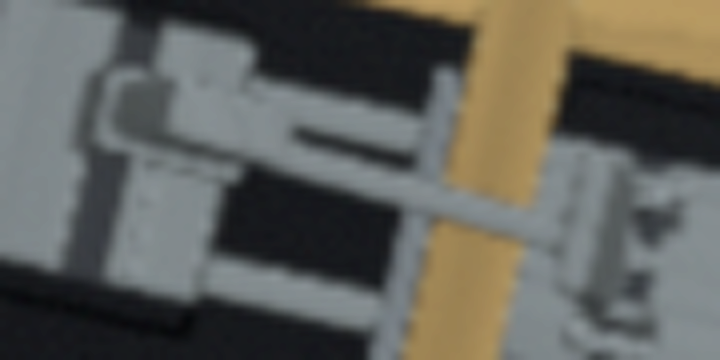

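Run:
```python
from ov import *
S=load("pics/side0.npz");J=np.load("J.npy")
P=np.array([(160,175),(200,185),(262,160),(220,148),(85,455),(160,490),(350,100),(470,140),(365,85),(477,125)])/10+(285,205)-.45
def f(q):
    t,c=q[:2]
    X=[clawpt(t,c,112,45,-5),clawpt(t,c,112,45,5),clawpt(t,c,90,45,5),clawpt(t,c,90,45,-5),clawpt(t,c,109,-9.5,-7),clawpt(t,c,109,-9.5,7)]+[leverpt(t,76,n,y) for n,y in((3,-12.5),(3,12.5),(-3,-12.5),(-3,12.5))]
    JJ=J+np.r_[q[2:4],0]
    return np.r_[(proj(S,j2w(JJ,X))-P).ravel(),q[2:4]*.3]
o=least_squares(f,[1.8,2.0,0,0]);print(o.x,o.x[1]-o.x[0],np.round(o.fun[:20].reshape(-1,2),1).tolist())
both(0,J,o.x[0],o.x[1],-5,"b")
```

```text
[1.74821967 2.15590946 0.18872017 0.11357888] 0.4076897906604222 [[-0.5, -0.8], [0.7, 0.5], [1.5, 0.3], [0.5, -0.7], [-0.3, 0.9], [-0.6, 0.7], [-0.9, -0.5], [-0.5, 0.8], [-0.6, -1.3], [0.6, -0.1]]
```

View pics/top0_b.png

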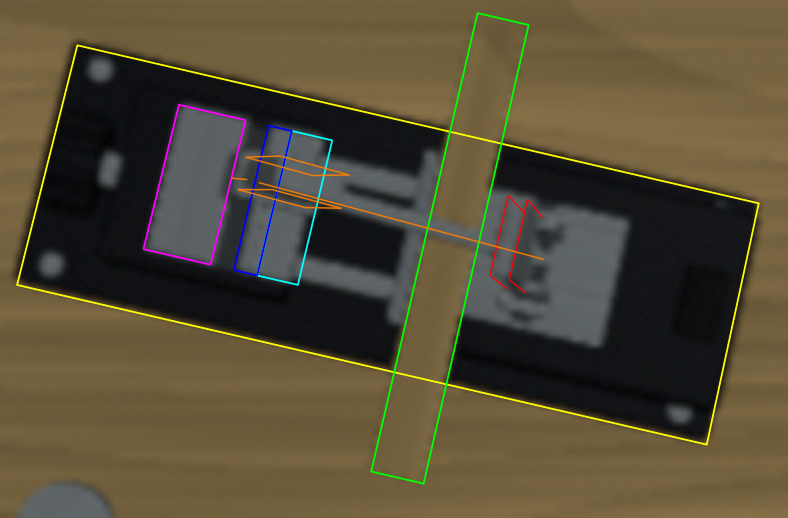

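View pics/side0_b.png

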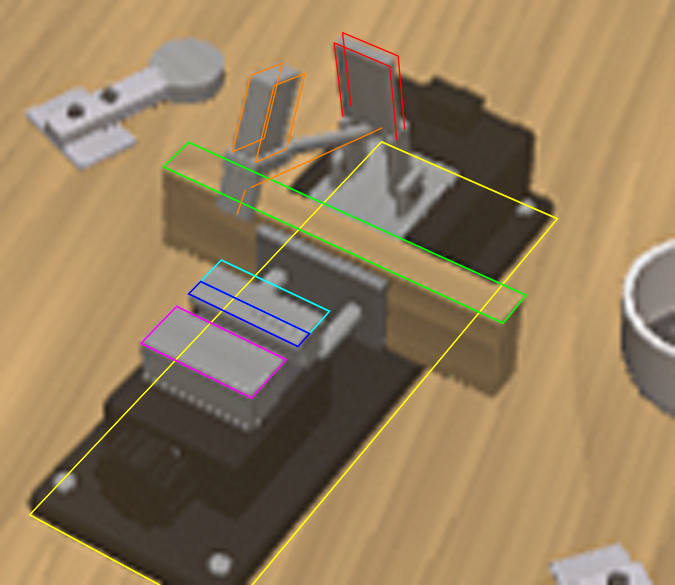

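```bash
cat > plan.py <<'E'
from geo import *
from scipy.optimize import brentq
from scipy.spatial.transform import Rotation as Ro
J=np.load("J.npy")
def solve(X,Z):
    "lever t, tilt a for nose tip centre at jig (X,Z)"
    def g(q):
        p=clawpt(q[0],q[0]+q[1],106.8,-9.5); return [p[0]-X,p[2]-Z]
    o=least_squares(g,[1.8,0.0]); assert abs(o.fun).max()<.01,(X,Z,o.fun); return o.x
def tool(Pj,b,J=J,flip=1):
    "tool pose: TCP at jig point, tool z = jig (sin b,0,-cos b), tool y along jig y*flip"
    z=np.array([np.sin(b),0,-np.cos(b)]); y=np.array([0,flip,0.]); x=np.cross(y,z)
    A=np.c_[x,y,z]; q=(Ro.from_euler('z',J[2])*Ro.from_matrix(A)).as_quat()
    return j2w(J,Pj)[0], np.array([q[3],q[0],q[1],q[2]])
E
python3 - <<'E'
from plan import *
for X in(50,51,52,53,54):
  for Z in(122,75,66,60,54,50):
    t,a=solve(X,Z);print(X,Z,round(t,3),round(a,3))
from station import r
for fl in(1,-1):
  for t,a in((1.748,.408),(1.9,-.25)):
    p,q=tool(clawpt(t,t+a,101,17),a,flip=fl); print(fl,p,q,r.ik(p,q))
E
```

```text
50 122 1.721 0.412
50 75 1.515 -0.024
50 66 1.579 -0.113
50 60 1.641 -0.173
50 54 1.72 -0.233
50 50 1.78 -0.274
51 122 1.762 0.411
51 75 1.559 -0.027
51 66 1.623 -0.115
51 60 1.685 -0.174
51 54 1.762 -0.234
51 50 1.821 -0.273
52 122 1.804 0.411
52 75 1.603 -0.029
52 66 1.666 -0.116
52 60 1.728 -0.175
52 54 1.804 -0.234
52 50 1.862 -0.273
53 122 1.846 0.412
53 75 1.646 -0.03
53 66 1.709 -0.117
53 60 1.77 -0.175
53 54 1.845 -0.234
53 50 1.903 -0.272
54 122 1.889 0.413
54 75 1.689 -0.032
54 66 1.751 -0.118
54 60 1.812 -0.175
54 54 1.886 -0.233
54 50 1.943 -0.271
1 [588.07424793  78.40513924 143.65680389] [ 0.15859065 -0.60934095  0.76659097  0.12605912] [-0.20136549  0.38101748 -0.18181265  0.99663447  0.40785143 -1.54223343]
1 [592.52902498  97.6401481   79.34074814] [-0.09759832 -0.61738881  0.7767157  -0.07757807] [ 0.1379491   0.54603905 -0.03888433  1.07689224 -0.23316571 -1.19459539]
-1 [588.07424793  78.40513924 143.65680389] [-0.12605912  0.76659097  0.60934095  0.15859065] [-0.20136549  0.38101748 -0.18181265  0.99663447  0.40785143  1.59935922]
-1 [592.52902498  97.6401481   79.34074814] [ 0.07757807  0.7767157   0.61738881 -0.09759832] [ 0.1379491   0.54603905 -0.03888433  1.07689224 -0.23316571  1.94699727]
```

```bash
cat > snap.py <<'E'
import cv2,numpy as np
def snap(r,n,views=("side","top")):
    for v in views:
        p=r.grab_frame(v); cv2.imwrite(f"pics/{v}{n}.png",p["frame"][:,:,::-1])
        np.savez(f"pics/{v}{n}.npz",**{k:p[k] for k in("fx","fy","cx","cy","R","t")})
E
python3 - <<'E'
from plan import *; from snap import snap
from station import r
t,a=1.748,.408
p,q=tool(clawpt(t,t+a,101,17+75),a,flip=-1)
r.move_gripper(45)
r.move_pose(p,q)
print(r.current_t(),r.current_position()-p,r.current_contact_force())
p,q=tool(clawpt(t,t+a,101,17),a,flip=-1)
print(r.line_to(p,rate=80,f_stop=4))
print(r.current_t(),r.current_position()-p,r.current_contact_force(),r.current_opening())
snap(r,1); both=None
E
python3 - <<'E'
from ov import *
both(1,np.load("J.npy"),1.748,2.156,-5,"b")
E
```

```text
3.575 [ 0.07794925 -0.74801855  0.02531618] [ 0.18905029  0.61948898 -1.36922079]
False
4.6667 [ 0.248795   -0.16416215  0.41941305] [-0.76232072 -0.78871955  0.19554792] 44.959100636604134
```

View pics/side1_b.png

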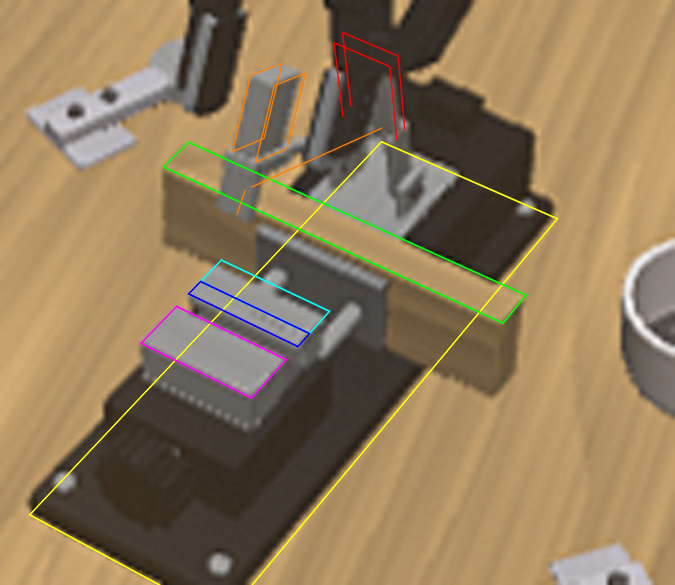

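View pics/top1.png

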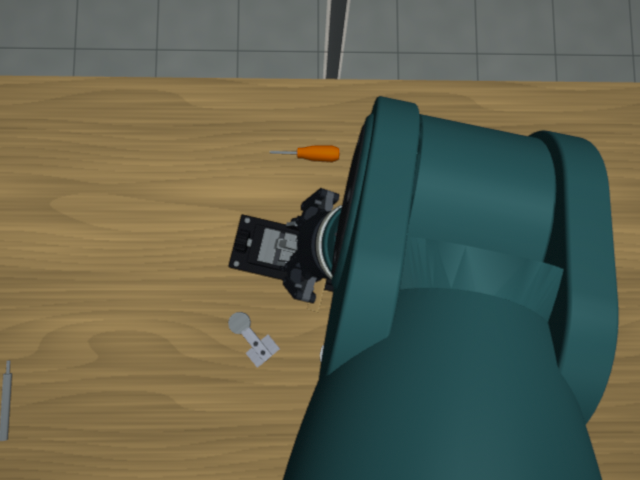

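```bash
python3 - <<'E'
from plan import *; from snap import snap
from station import r
r.move_gripper(14); print(r.current_contact_force())
r.move_gripper(0)
print(r.current_t(),r.current_position(),r.current_contact_force(),r.current_ft_torque(),r.current_opening())
snap(r,2)
E
python3 - <<'E'
from ov import *
both(2,np.load("J.npy"),1.748,2.156,-5,"b")
E
```

```text
[-0.08995377 -0.57260907  0.56201133]
5.3833 [588.23856958  78.35194255 143.72757224] [1.2750795  0.41146601 0.98954733] [-0.31235334 -0.14836821 -0.01943754] 8.995195491585225
```

View pics/side2_b.png

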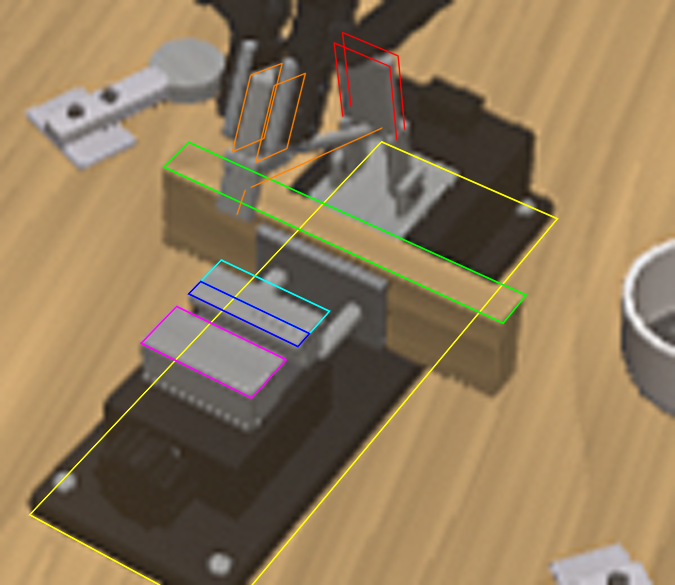

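View pics/top2_b.png

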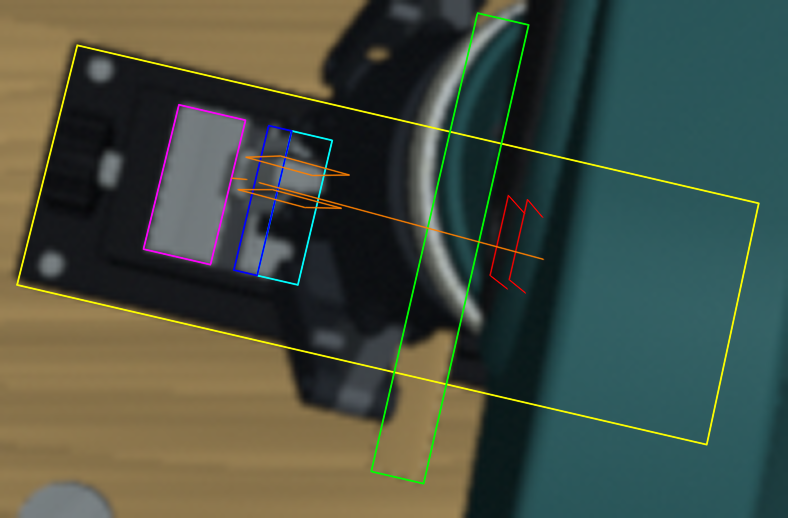

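```bash
cat >> plan.py <<'E'
def nosepose(X,Z,J=J):
    t,a=solve(X,Z); return tool(clawpt(t,t+a,101,17),a,J,flip=-1)
E
python3 - <<'E'
from plan import *; from snap import snap
from station import r
for X,Z in((51.5,105),(51.5,90),(51.5,77),(51.5,70)):
    p,q=nosepose(X,Z); s=r.line_to(p,rate=50,orientation=q,f_stop=6)
    print(X,Z,s,r.current_t(),np.round(r.current_position()-p,2),np.round(r.current_contact_force(),1),np.round(r.current_ft_torque(),2))
    if s: break
snap(r,3)
E
python3 - <<'E'
from ov import *;from plan import solve
t,a=solve(51.5,70)
both(3,np.load("J.npy"),t,t+a,-5,"b")
E
```

```text
51.5 105 False 5.9333 [0.21 0.38 0.24] [1.1 1.5 4.3] [ 0.15 -0.22 -0.02]
51.5 90 False 6.3667 [ 0.07 -0.24  0.14] [ 1.2 -1.5  3.2] [-0.42 -0.18  0.01]
51.5 77 False 6.7667 [ 0.05 -0.3   0.2 ] [ 0.5 -2.1  3.2] [-0.59 -0.18  0.05]
51.5 70 True 6.9917 [ 0.06 -0.69 -0.11] [ 2.1 -0.5  3.1] [-0.49 -0.21  0.11]
```

View pics/side3_b.png

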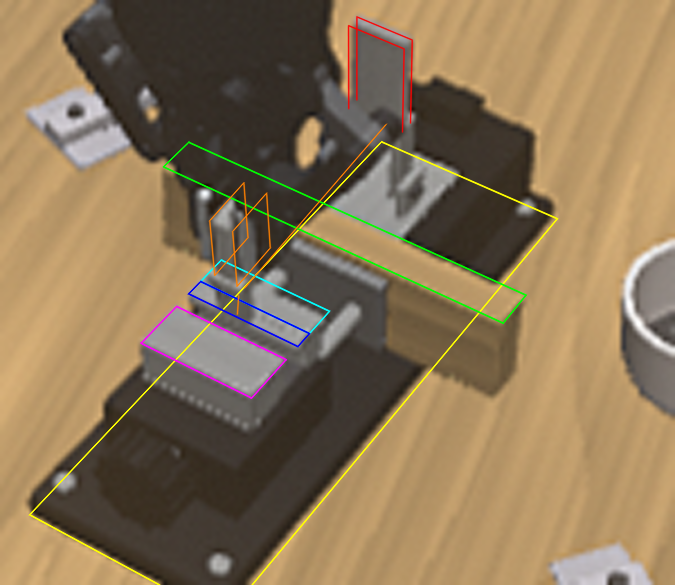

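View pics/top3_b.png

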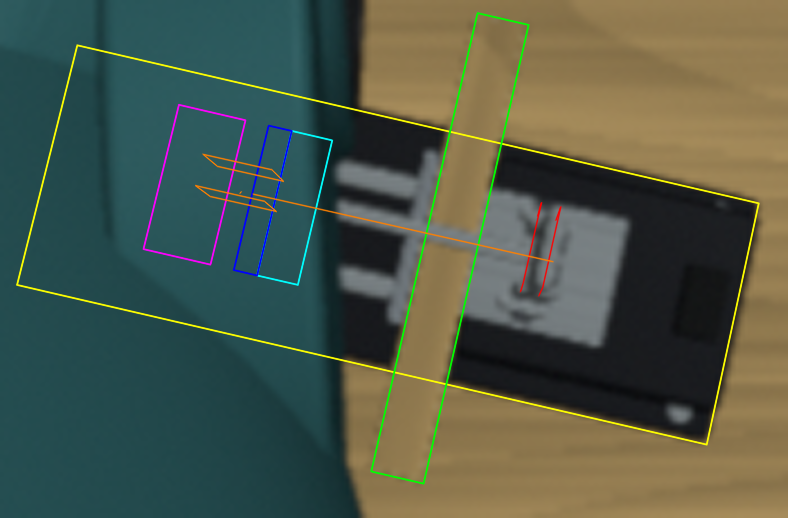

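Run:
```python
import cv2,numpy as np
x,y,W,H=265,235,70,60
im=cv2.resize(cv2.imread("pics/side3.png")[y:y+H,x:x+W],None,fx=11,fy=10,interpolation=cv2.INTER_CUBIC)
cv2.imwrite("pics/z3.png",np.clip(im*1.3,0,255).astype(np.uint8))
```

```text
(no output)
```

View pics/z3.png

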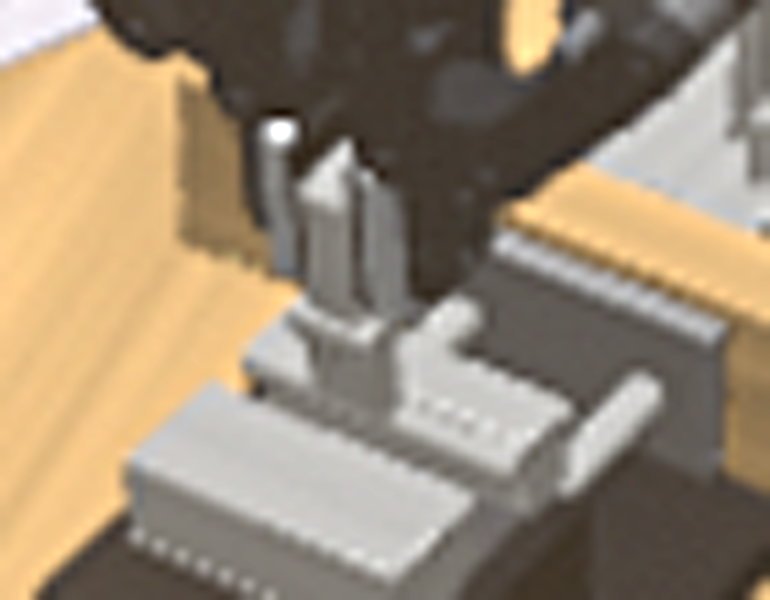

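Run:
```python
from plan import *; from snap import snap
from station import r
for Z in (68,66,64.5,63,61.5,60):
    p,q=nosepose(51.5,Z); s=r.line_to(p,rate=12,orientation=q,f_stop=3)
    r.hold(.05)
    print(Z,s,round(r.current_t(),2),np.round(r.current_position()-p,2),np.round(r.current_contact_force(),1),np.round(r.current_ft_torque(),2))
    if s: break
snap(r,4,("side",))
import cv2
x,y,W,H=265,235,70,60
im=cv2.resize(cv2.imread("pics/side4.png")[y:y+H,x:x+W],None,fx=11,fy=10,interpolation=cv2.INTER_CUBIC)
cv2.imwrite("pics/z4.png",np.clip(im*1.3,0,255).astype(np.uint8))
```

```text
68 True 7.38 [ 0.06 -0.79  0.31] [ 1.3 -0.1  2.3] [-0.19 -0.15 -0.01]
```

View pics/z4.png

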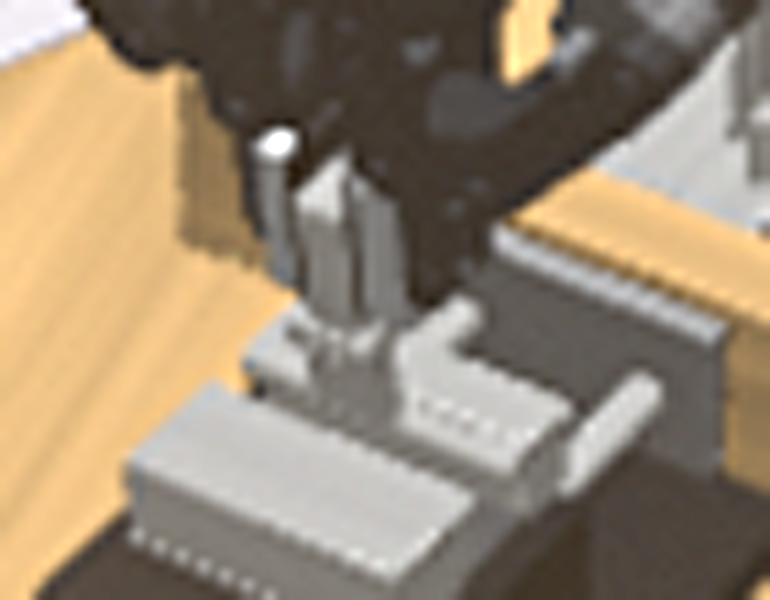

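```bash
cat > desc.py <<'E'
from plan import *; from snap import snap
from station import r
def F(n=4):
    f=[]
    for _ in range(n): f.append(r.current_contact_force()); r.hold(.02)
    return np.mean(f,0)
def jf(f): # force in jig axes
    return Ro.from_euler('z',-J[2]).apply(f)
def step(X,Z,fs=6,rate=15):
    p,q=nosepose(X,Z); s=r.line_to(p,rate=rate,orientation=q,f_stop=fs)
    f=jf(F()); print(X,Z,s,round(r.current_t(),2),np.round(r.current_position()-p,2),"Fjig",np.round(f,1)); return s,f
def zoom(n):
    snap(r,n,("side",))
    x,y,W,H=265,235,70,60
    im=cv2.resize(cv2.imread(f"pics/side{n}.png")[y:y+H,x:x+W],None,fx=11,fy=10,interpolation=cv2.INTER_CUBIC)
    cv2.imwrite(f"pics/z{n}.png",np.clip(im*1.3,0,255).astype(np.uint8))
E
python3 - <<'E'
from desc import *
f0=jf(F());print(f0)
for Z in (67.5,66,65,64,63,62,61,60):
    s,f=step(51.5,Z)
    if s or np.abs(f-f0).max()>3: break
zoom(5)
E
```

```text
[ 1.14554547 -1.256477    2.75089548]
51.5 67.5 False 7.82 [-0.03 -0.36 -0.02] Fjig [-4.5 -2.1  2.6]
```

View pics/z5.png

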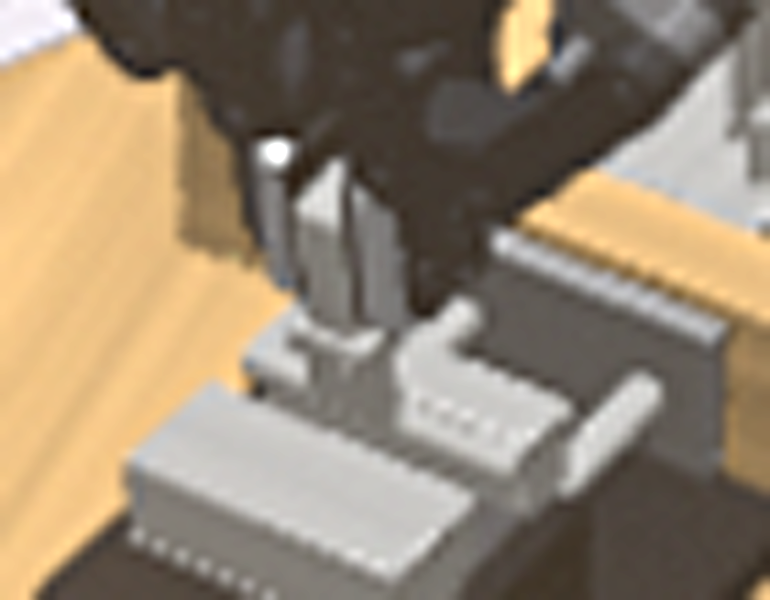

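Run:
```python
from desc import *
for X in(51,50.5,50): step(X,67.5)
print(r.current_ft_torque())
zoom(6)
```

```text
51 67.5 False 8.18 [0.13 0.1  0.12] Fjig [-1.1 -2.2  3.8]
50.5 67.5 False 8.5 [0.2  0.34 0.17] Fjig [ 2.3 -1.5  4.9]
50 67.5 False 8.82 [0.21 0.34 0.17] Fjig [ 2.2 -1.7  5.2]
[-0.13459861 -0.29568912  0.06165135]
```

View pics/z6.png

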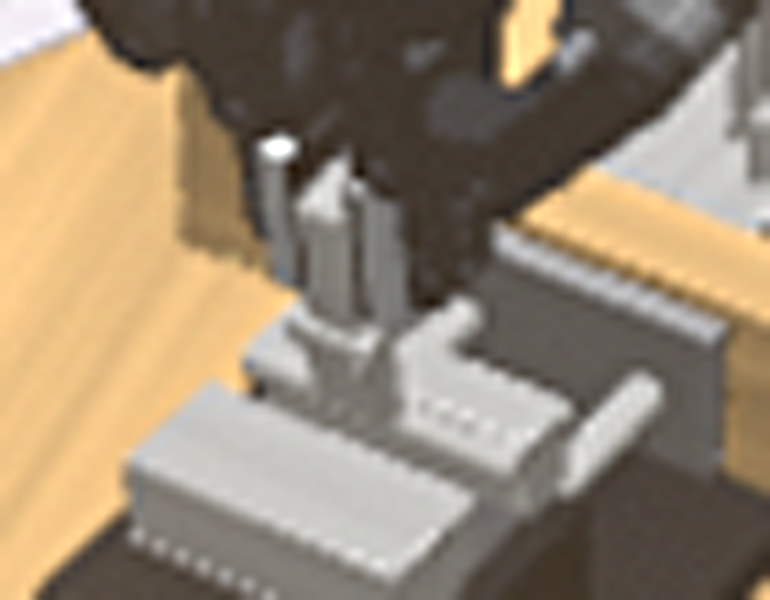

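Run:
```python
from desc import *
f0=np.array([-2,-2,4.])
for Z in (66.5,65.5,64.5,63.5,62.5,61.5):
    s,f=step(51,Z)
    if s or f[2]-f0[2]>2.5 or abs(f[0]-f0[0])>4: break
zoom(7)
```

```text
51 66.5 True 9.14 [ 0.16 -0.37 -0.06] Fjig [ 1.3 -1.4  3.4]
```

View pics/z7.png

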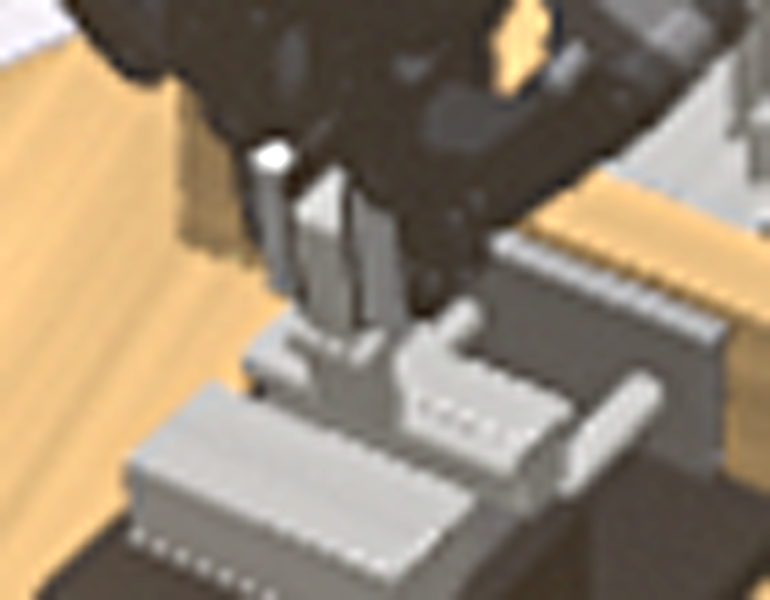

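Run:
```python
from desc import *
for Z in (66,65.2,64.4,63.6,62.8,62):
    s,f=step(51,Z,fs=9,rate=8)
    if s or f[2]>6.5 or abs(f[0])>5.5: break
zoom(8)
```

```text
51 66 False 9.53 [ 0.02 -0.23 -0.02] Fjig [-2.9 -2.8  3.2]
51 65.2 False 9.84 [-0.   -0.15 -0.02] Fjig [-3.9 -2.1  2.9]
51 64.4 False 10.16 [ 0.01 -0.06 -0.  ] Fjig [-4.5 -2.4  3.4]
51 63.6 False 10.47 [ 0.    0.02 -0.01] Fjig [-4.2 -2.1  3.7]
51 62.8 False 10.79 [ 0.02  0.05 -0.02] Fjig [-3.7 -2.7  3.6]
51 62 False 11.11 [ 0.04  0.06 -0.01] Fjig [-3.2 -2.2  3.9]
```

View pics/z8.png

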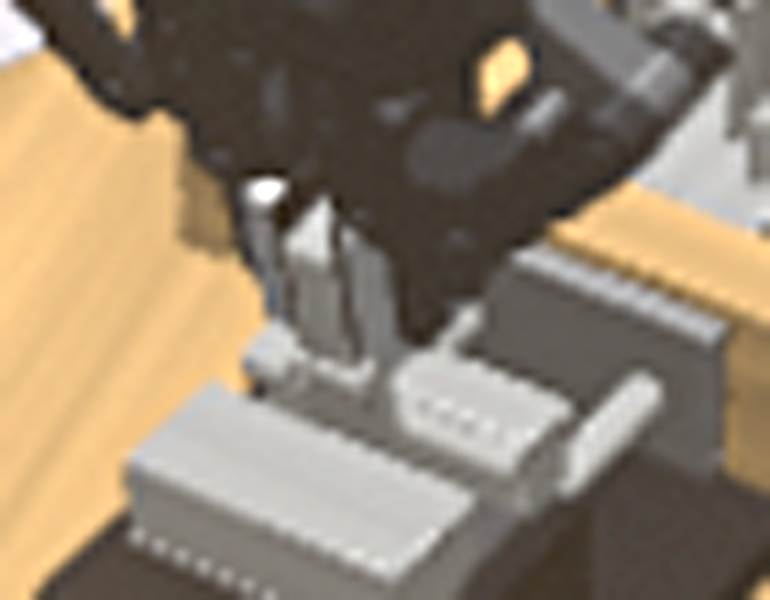

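Run:
```python
from desc import *
for Z in (61,60,59,58,57,56,55,54):
    s,f=step(50.8,Z,fs=9,rate=10)
    if s or f[2]>7 or abs(f[0])>6: break
zoom(9)
```

```text
50.8 61 False 11.47 [ 0.06  0.18 -0.  ] Fjig [-2.  -2.1  4.1]
50.8 60 False 11.79 [ 0.05  0.12 -0.01] Fjig [-0.6 -2.3  5. ]
50.8 59 False 12.11 [0.03 0.01 0.02] Fjig [-0.7 -2.5  4.7]
50.8 58 False 12.43 [ 0.03  0.   -0.  ] Fjig [-0.6 -2.5  4.6]
50.8 57 False 12.74 [-0.01 -0.02 -0.01] Fjig [-1.4 -3.   5. ]
50.8 56 False 13.06 [-0.03 -0.05 -0.  ] Fjig [-2.3 -3.3  4.6]
50.8 55 False 13.38 [-0.   -0.13 -0.  ] Fjig [-3.7 -2.9  4.6]
50.8 54 False 13.69 [-0.06 -0.22  0.04] Fjig [-4.4 -2.9  5.9]
```

View pics/z9.png

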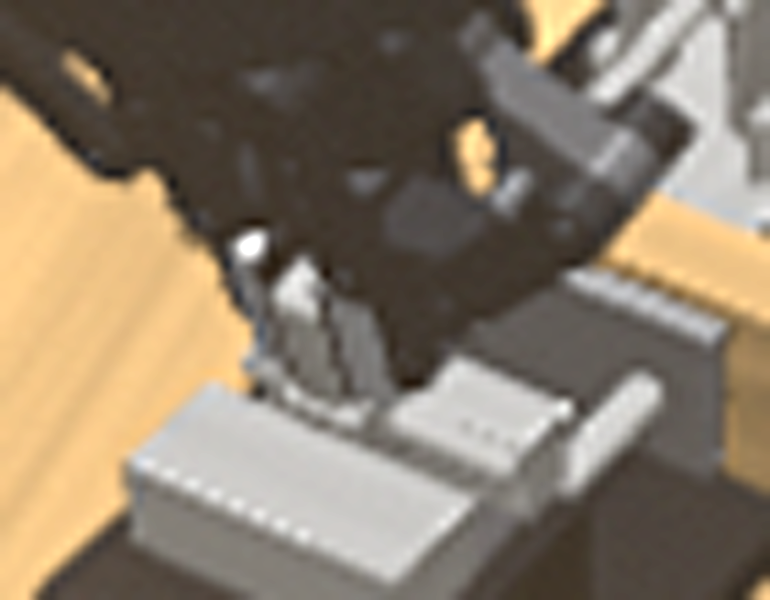

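Run:
```python
from desc import *
for X,Z in ((50.3,54),(50.3,53),(50.2,52),(50.1,51)):
    s,f=step(X,Z,fs=9,rate=10)
    if s or f[2]>8 or abs(f[0])>6: break
```

```text
50.3 54 False 14.06 [0.1  0.13 0.16] Fjig [-1.  -2.1  6.5]
50.3 53 False 14.38 [ 0.   -0.11  0.08] Fjig [-3.7 -2.3  6.2]
50.2 52 False 14.7 [-0.04 -0.28  0.14] Fjig [-4.6 -2.3  6.8]
50.1 51 False 15.02 [-0.05 -0.42  0.19] Fjig [-5.4 -2.8  6.7]
```

Run:
```python
from desc import *
step(49.6,51.2,fs=9,rate=10)
t,a=solve(49.6,51.2)
r.move_gripper(30)
print(np.round(r.current_contact_force(),1))
p,q=tool(clawpt(t,t+a,101,17+15),a,flip=-1); print(r.line_to(p,rate=60,f_stop=6))
p,q=tool(clawpt(t,t+a,101,17+110),a,flip=-1); print(r.line_to(p,rate=150,f_stop=15))
print(r.current_t(),r.current_position(),r.current_contact_force())
snap(r,10)
from ov import both
both(10,J,t,t+a,-5,"b")
```

```text
49.6 51.2 False 15.33 [ 0.05 -0.09  0.24] Fjig [-2.8 -1.6  6.9]
[-0.2 -0.4  0.1]
False
False
16.85 [597.72760597 121.40875694 183.65718343] [ 0.43642749 -0.31511575 -0.66300687]
```

View pics/side10_b.png

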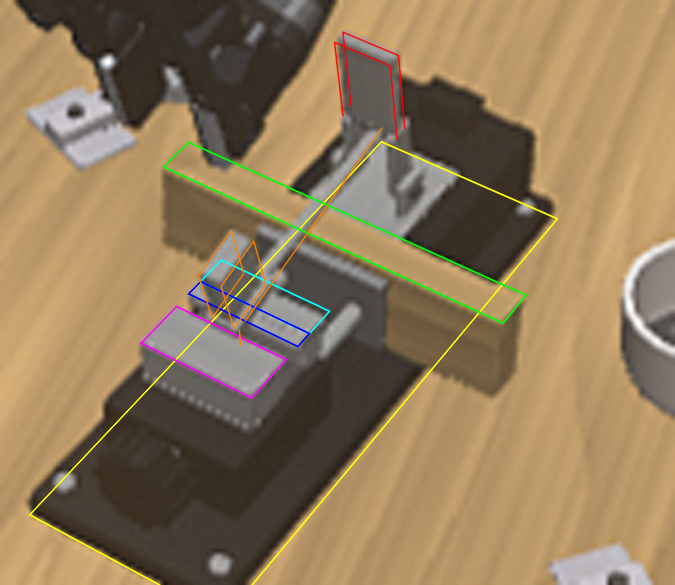

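View pics/top10_b.png

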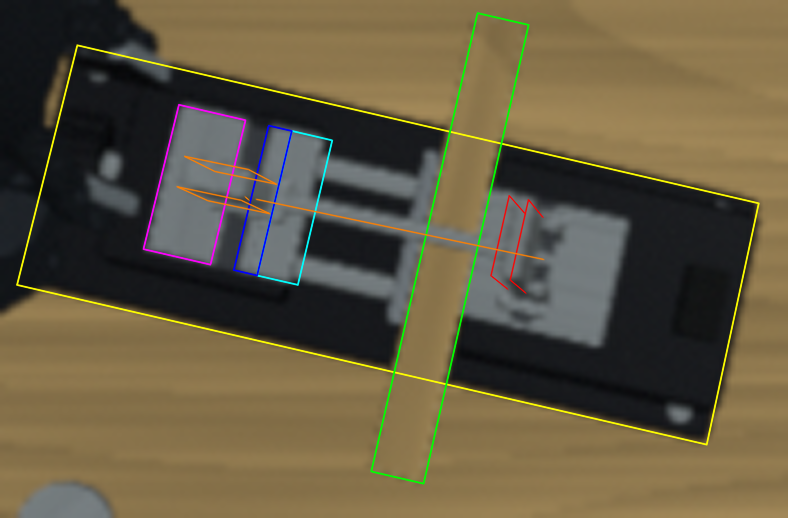

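```bash
cat > push.py <<'E'
from desc import *
def pushpose(t,gap=0,d=66):
    b=-min(0.45,0.6*max(t,0)); 
    cx=np.array([-11*np.cos(b),0,-11*np.sin(b)])  # tip corner on the -x side
    return tool(leverpt(t,d,3+gap)-cx,b,flip=-1)
E
python3 - <<'E'
from push import *
q0=r.current_joint_positions()
for t,g in((1.75,25),(1.75,0),(1.2,0),(.8,0),(.4,0),(0.04,0),(0,0)):
    p,q=pushpose(t,g); k=r.ik(p,q); print(t,g,np.round(p,1),None if k is None else np.round(k,2))
# go
r.move_gripper(0)
p,q=pushpose(1.75,30); p2=p+[0,0,70]
r.line_to(r.current_position()+[0,0,60],rate=150)
r.move_pose(p2,q); r.line_to(p,rate=100,f_stop=8)
print(r.current_t(),r.current_position()-p,r.current_contact_force())
snap(r,11)
from ov import both
t,a=solve(49.6,51.2);both(11,J,t,t+a,-5,"b",ws=(245,170,150,130))
E
```

```text
1.75 25 [580.   43.6 119.2] [ 0.14  0.55  0.02  1.21 -0.42  1.97]
1.75 0 [574.5  19.6 123.6] [ 0.1   0.52 -0.01  1.19 -0.42  1.93]
1.2 0 [566.4 -15.3 121.8] [ 0.04  0.49 -0.07  1.14 -0.43  1.87]
0.8 0 [561.3 -37.4 108.7] [ 0.    0.49 -0.12  1.07 -0.44  1.83]
0.4 0 [557.9 -52.   89.9] [-0.12  0.43 -0.21  0.96 -0.24  1.68]
0.04 0 [556.5 -57.8  69.4] [-0.24  0.42 -0.27  0.88 -0.02  1.56]
0 0 [556.5 -57.9  67. ] [-0.25  0.42 -0.28  0.87  0.    1.55]
19.2083 [0.41065518 0.16372256 0.67249634] [-0.09882177 -0.60053427  0.37099033]
```

View pics/side11_b.png

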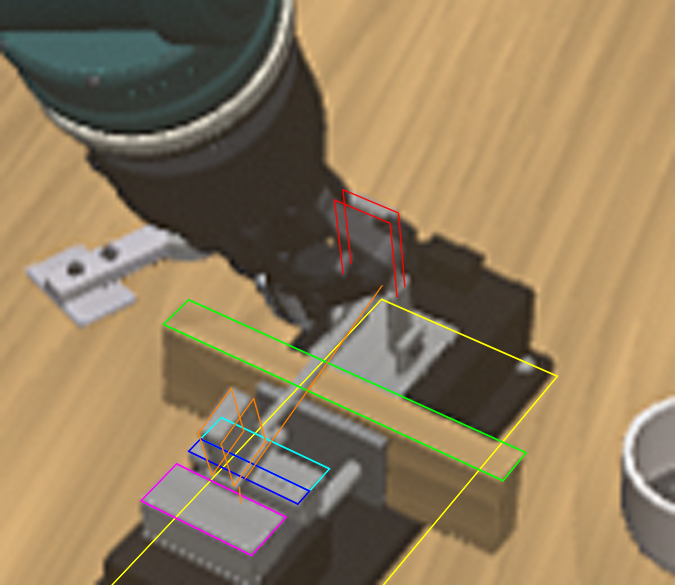

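```bash
cat >> push.py <<'E'
def pstep(t,gap=0,fs=12,rate=40):
    p,q=pushpose(t,gap); s=r.line_to(p,rate=rate,orientation=q,f_stop=fs)
    f=jf(F(2)); print(round(t,2),s,round(r.current_t(),2),np.round(r.current_position()-p,1),np.round(f,1)); return s,f
E
python3 - <<'E'
from push import *
pstep(1.75,10); pstep(1.75,3,rate=20)
for t in np.arange(1.75,1.29,-.06):
    s,f=pstep(t,0,rate=20)
    if s: break
snap(r,12)
from ov import both
both(12,J,t,t-.2,-5,"b",ws=(245,170,150,130))
E
```

```text
1.75 False 19.99 [ 0. -0.  0.] [-0.2  0.4 -0.1]
1.75 False 20.52 [ 0.  -0.1  0. ] [ 0.4 -0.2  0.7]
1.75 False 20.86 [-0.  -0.1  0. ] [-0.6  0.6 -0.3]
1.69 False 21.24 [-0.  -0.1  0.1] [0.1 0.7 0.2]
1.63 False 21.62 [-0.  -0.1  0. ] [ 0.3  0.3 -0.2]
1.57 False 22.01 [-0.  -0.2  0.1] [-0.2 -0.5  0. ]
1.51 False 22.39 [-0.1 -0.1  0. ] [ 0.  -0.   0.3]
1.45 False 22.77 [-0.  -0.1  0. ] [ 0.5  0.3 -0.3]
1.39 False 23.16 [-0.1 -0.1  0. ] [ 0.1 -0.2 -0.7]
1.33 False 23.54 [-0.1 -0.1 -0. ] [0.6 0.1 0.4]
```

View pics/side12_b.png

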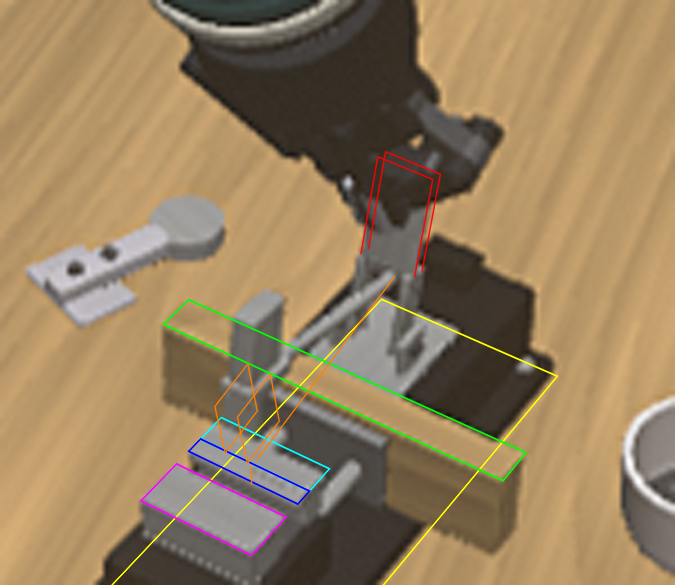

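Run:
```python
from push import *
t0,a0=solve(49.6,51.2); print(t0,a0,t0+a0)
pstep(1.33,25,rate=80)
r.line_to(r.current_position()+[0,0,110],rate=150)
snap(r,13)
from ov import both
t=1.38;both(13,J,t,t0+a0,-5,"b",ws=(245,170,150,130))
print(r.current_t(), r.current_joint_positions())
```

```text
1.7441853038610549 -0.2613601502127472 1.4828251536483077
1.33 False 24.14 [ 0.1  0.3 -0.1] [ 0.5  0.  -0.5]
25.125 [ 0.09301266  0.46881582  0.21246401  1.46712977 -0.42545073  1.92416234]
```

View pics/side13_b.png

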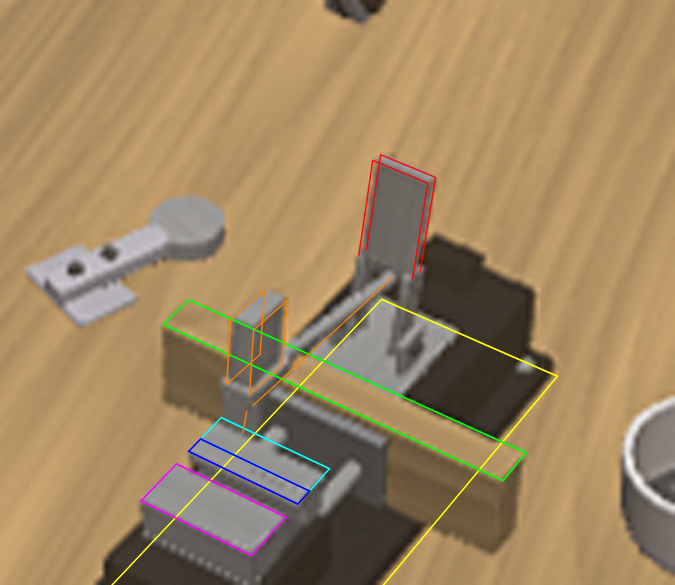

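View pics/top13_b.png

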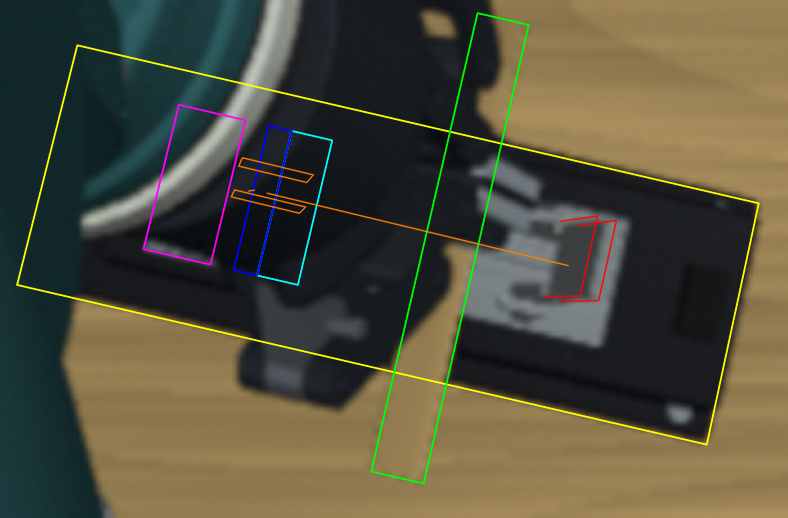

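Run:
```python
from desc import *
t,c=1.38,1.483; a=c-t
print(clawpt(t,c,106.8,-9.5))
r.move_gripper(35)
p,q=tool(clawpt(t,c,101,17+80),a,flip=-1)
r.move_pose(p,q)
p,q=tool(clawpt(t,c,101,17),a,flip=-1)
print(r.line_to(p,rate=80,f_stop=5),r.current_contact_force())
r.move_gripper(0)
print(r.current_opening(),jf(F()))
for X,Z in((50,78),(51.2,70)): step(X,Z,fs=12,rate=40)
for Z in(66,63,60,57,55): 
    s,f=step(51-(66-Z)*.1,Z,fs=9,rate=15)
    if s or f[2]>8 or abs(f[0])>6.5: break
```

```text
[47.62660214  0.         87.5345826 ]
False [-0.40214956  0.2824263   0.24684275]
9.115696559370676 [ 1.04282561 -1.23336983  2.6898881 ]
50 78 False 28.15 [ 0.16 -0.05  0.22] Fjig [-1.5 -1.4  2.5]
51.2 70 False 28.57 [ 0.17 -0.13  0.32] Fjig [-1.4 -1.5  3.2]
51.0 66 False 29.06 [ 0.05 -0.08  0.01] Fjig [-3.2 -2.1  3.6]
50.7 63 False 29.48 [ 0.03  0.09 -0.05] Fjig [-3.2 -2.2  4.5]
50.4 60 False 29.89 [ 0.04  0.08 -0.03] Fjig [-1.8 -2.4  4.3]
50.1 57 False 30.31 [ 0.03  0.06 -0.06] Fjig [-2.3 -2.6  5. ]
49.9 55 False 30.66 [0.06 0.08 0.03] Fjig [-0.9 -2.5  5.6]
```

Run:
```python
from desc import *
for X,Z in((49.4,53),(48.9,51.5),(48.6,50.5)):
    s,f=step(X,Z,fs=9,rate=15)
    if s or f[2]>10 or abs(f[0])>7: break
for X in np.arange(48.1,44.4,-.5):
    s,f=step(X,50.5,fs=9,rate=10)
    if s or f[0]>6: break
zoom(14)
```

```text
49.4 53 False 31.01 [ 0.05  0.07 -0.01] Fjig [-0.8 -3.1  4.8]
48.9 51.5 False 31.32 [ 0.04  0.09 -0.  ] Fjig [-0.9 -2.9  5.5]
48.6 50.5 False 31.64 [0.03 0.06 0.02] Fjig [-0.4 -2.7  5.1]
48.1 50.5 False 31.96 [0.15 0.29 0.13] Fjig [ 1.  -2.3  5.6]
47.6 50.5 False 32.27 [0.19 0.45 0.16] Fjig [ 2.1 -2.1  5.8]
47.1 50.5 False 32.59 [0.19 0.47 0.16] Fjig [ 2.8 -2.2  5.9]
46.6 50.5 False 32.91 [0.29 0.78 0.2 ] Fjig [ 4.8 -1.6  6.5]
46.1 50.5 False 33.23 [0.35 1.05 0.22] Fjig [ 6.7 -1.5  6.7]
```

View pics/z14.png

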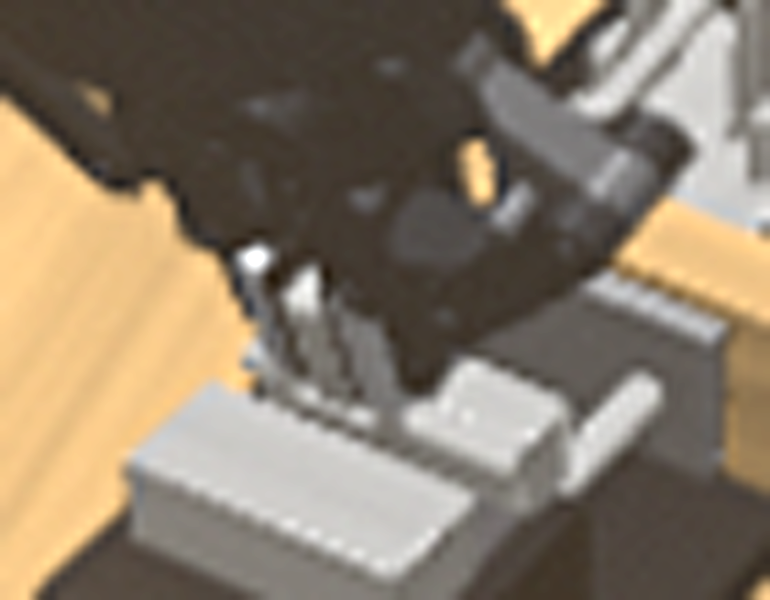

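Run:
```python
from desc import *
step(45.6,50.5,fs=9,rate=10)
t,a=solve(45.6,50.5); print(t,a)
r.move_gripper(30)
print(np.round(r.current_contact_force(),1))
p,q=tool(clawpt(t,t+a,101,17+15),a,flip=-1); print(r.line_to(p,rate=60,f_stop=6))
p,q=tool(clawpt(t,t+a,101,17+120),a,flip=-1); print(r.line_to(p,rate=150,f_stop=15))
snap(r,15)
from ov import both
both(15,J,t,t+a,-6,"b"); print(r.current_t())
```

```text
45.6 50.5 False 33.59 [0.37 1.12 0.23] Fjig [ 7.6 -1.8  7.1]
1.578834822627202 -0.2632368161027518
[ 0.3 -0.8  0.5]
False
False
35.275
```

View pics/side15_b.png

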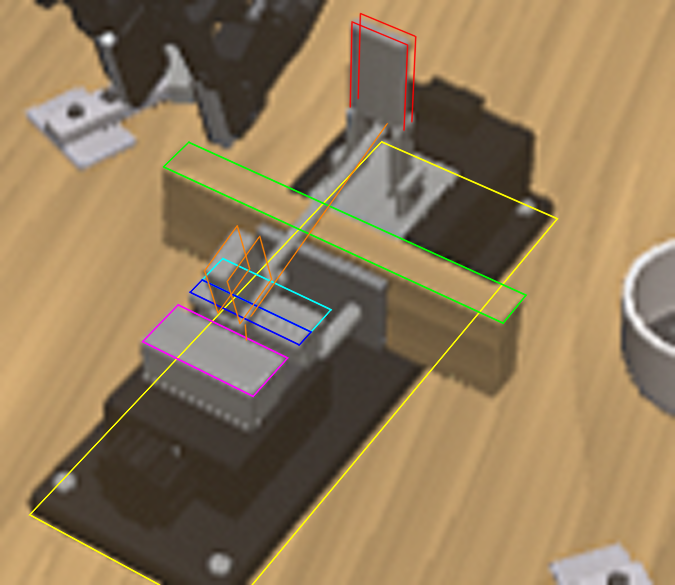

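View pics/top15_b.png

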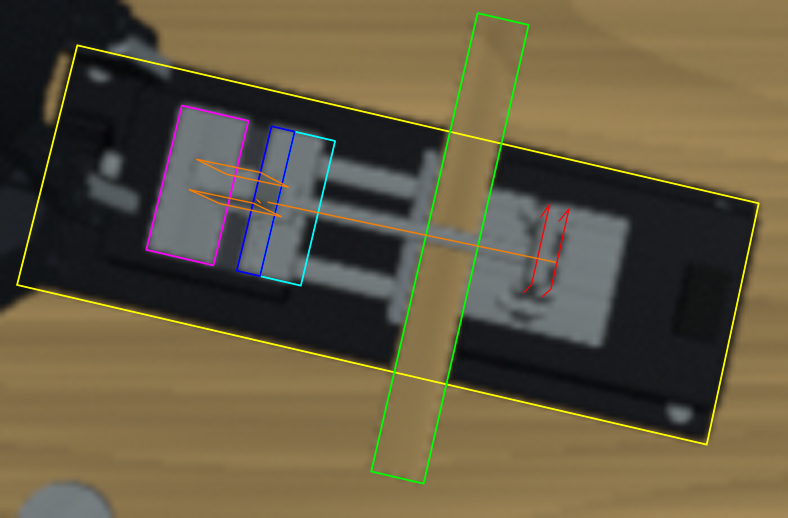

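Run:
```python
from push import *
r.move_gripper(0)
p,q=pushpose(1.66,25)
r.line_to(r.current_position()+[0,0,50],rate=180)
r.move_pose(p+[0,0,70],q); r.line_to(p,rate=100,f_stop=8)
pstep(1.66,6,rate=40)
for t in (1.62,1.56,1.5,1.44,1.40):
    s,f=pstep(t,0,rate=20)
    if s: break
snap(r,16)
from ov import both
both(16,J,t,t-.25,-6,"b",ws=(245,170,150,130))
```

```text
1.66 False 38.08 [ 0. -0.  0.] [ 0.3  0.3 -0.2]
1.62 False 38.7 [-0. -0.  0.] [-0.6 -0.3 -0.5]
1.56 False 39.08 [-0.  0. -0.] [ 2.  -0.3 -1. ]
1.5 False 39.47 [-0.1 -0.2  0. ] [ 0.4  0.3 -0.3]
1.44 False 39.85 [-0.1 -0.2  0. ] [ 0.7 -0.2 -1.1]
1.4 False 40.17 [-0.  -0.2  0. ] [ 1.2 -0.3 -0.2]
```

View pics/side16_b.png

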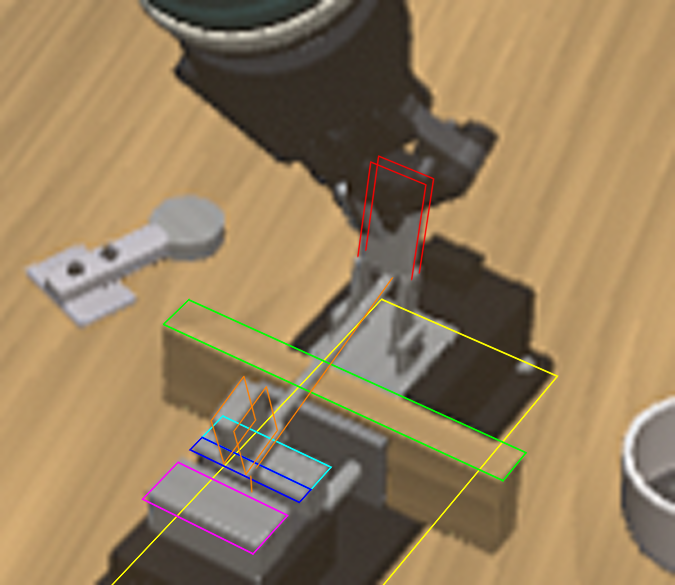

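Run:
```python
from push import *
for t in (1.35,1.3,1.25):
    s,f=pstep(t,0,rate=25)
snap(r,17,("side",))
im=cv2.imread("pics/side17.png")[225:315,250:350]; cv2.imwrite("pics/z17.png",cv2.resize(im,None,fx=6.5,fy=6.5,interpolation=cv2.INTER_CUBIC))
```

```text
1.35 False 40.58 [-0.1 -0.2  0. ] [ 1.5 -0.6 -0.3]
1.3 False 40.9 [-0.1 -0.2  0. ] [ 0.6 -0.1  0.1]
1.25 False 41.22 [-0.1 -0.2  0. ] [ 0.5 -0.3 -0. ]
```

View pics/z17.png

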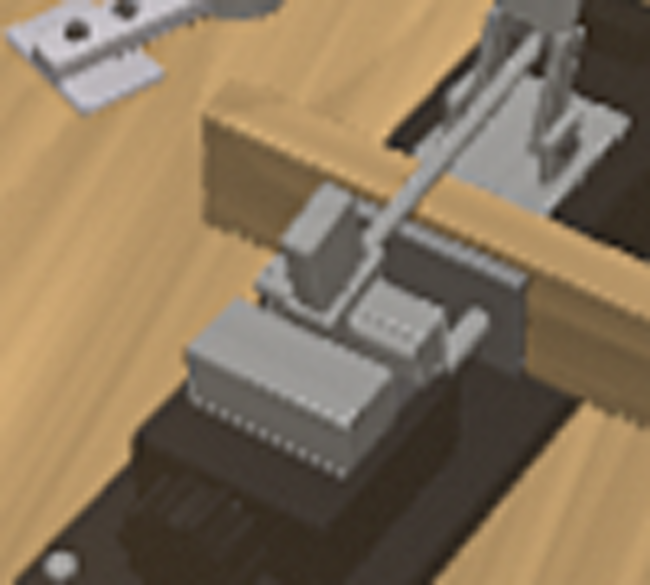

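Run:
```python
from push import *
for t in (1.18,1.1,1.02,.95):
    s,f=pstep(t,0,rate=30)
snap(r,18,("side",))
im=cv2.imread("pics/side18.png")[205:315,250:365]; cv2.imwrite("pics/z18.png",cv2.resize(im,None,fx=5.2,fy=5.2,interpolation=cv2.INTER_CUBIC))
```

```text
1.18 False 41.6 [-0.  -0.2 -0. ] [ 1.   0.2 -0. ]
1.1 False 41.96 [-0.1 -0.2 -0.1] [ 0.3 -0.7  0.1]
1.02 False 42.32 [-0.1 -0.2 -0.1] [ 0.8 -0.5 -0.1]
0.95 False 42.65 [-0.1 -0.2 -0.1] [0.1 0.  0.5]
```

View pics/z18.png

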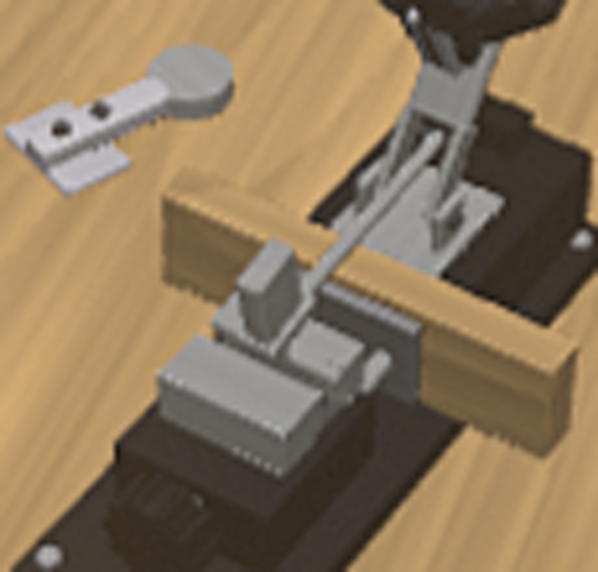

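Run:
```python
from push import *
for t in (.85,.75,.65,.55,.45):
    s,f=pstep(t,0,rate=30)
snap(r,19,("side",))
im=cv2.imread("pics/side19.png")[205:315,250:365]; cv2.imwrite("pics/z19.png",cv2.resize(im,None,fx=5.2,fy=5.2,interpolation=cv2.INTER_CUBIC))
```

```text
0.85 False 43.1 [-0.1 -0.1 -0.1] [ 0.3 -0.  -0.1]
0.75 False 43.5 [-0.1 -0.1 -0.1] [-0.  -0.2  0.3]
0.65 False 43.88 [-0.1 -0.2  0.2] [ 0.2 -0.3 -0.3]
0.55 False 44.27 [-0.1 -0.1  0. ] [ 0.1 -0.1  0.5]
0.45 False 44.65 [-0.1 -0.1  0.1] [-0.  -0.8  0.2]
```

View pics/z19.png

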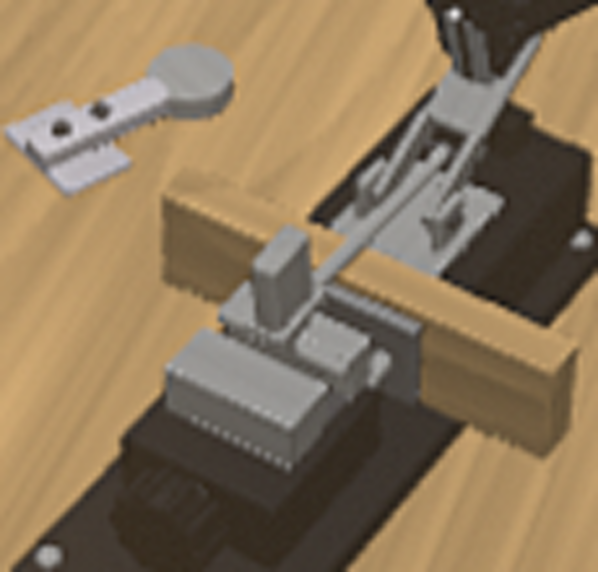

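Run:
```python
from ov import *
J=np.load("J.npy");S=load("pics/side19.npz")
x,y,W,H=270,235,80,65
im=cv2.resize(cv2.imread("pics/side19.png")[y:y+H,x:x+W],None,fx=9.5,fy=9,interpolation=cv2.INTER_CUBIC)
cv2.imwrite("pics/z19b.png",np.clip(im*1.3,0,255).astype(np.uint8))
```

```text
(no output)
```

View pics/z19b.png

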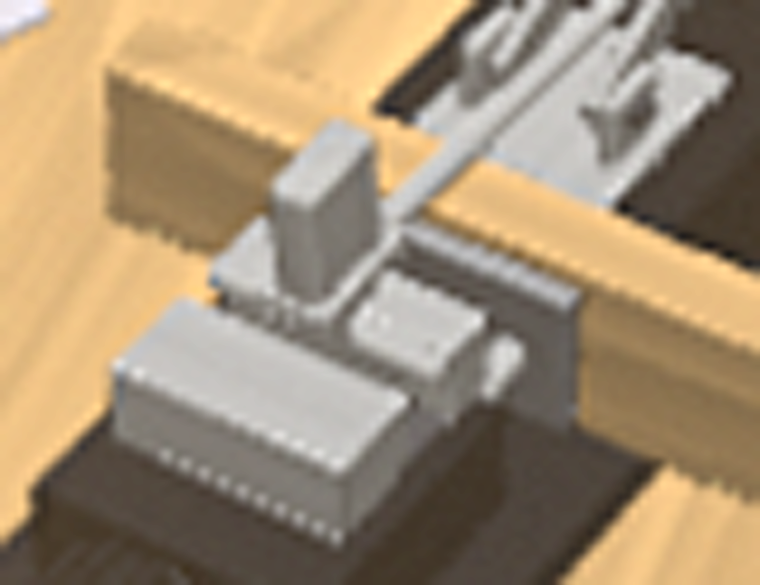

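Run:
```python
from push import *
for t in (.37,.3,.24,.18,.13,.09,.06):
    s,f=pstep(t,0,rate=15,fs=8)
    if s or f[2]>6: break
snap(r,20,("side",))
im=cv2.imread("pics/side20.png")[205:315,250:365]; cv2.imwrite("pics/z20.png",cv2.resize(im,None,fx=5.2,fy=5.2,interpolation=cv2.INTER_CUBIC))
```

```text
0.37 False 45.2 [-0.1 -0.3  0. ] [-0.4 -0.3 -0. ]
0.3 False 45.66 [-0.1 -0.2 -0. ] [-0.3 -0.1  0.3]
0.24 False 46.08 [-0.1 -0.2 -0.1] [ 0.2 -0.8  0.5]
0.18 False 46.51 [-0.1 -0.2 -0.1] [-0.2  0.3  0.3]
0.13 False 46.89 [-0.1 -0.2 -0.1] [-0.3 -0.5 -0.1]
0.09 False 47.23 [-0.1 -0.2 -0. ] [ 0.2 -0.1 -0. ]
0.06 False 47.53 [-0.1 -0.1 -0.1] [-0.2 -0.5  0.4]
```

View pics/z20.png

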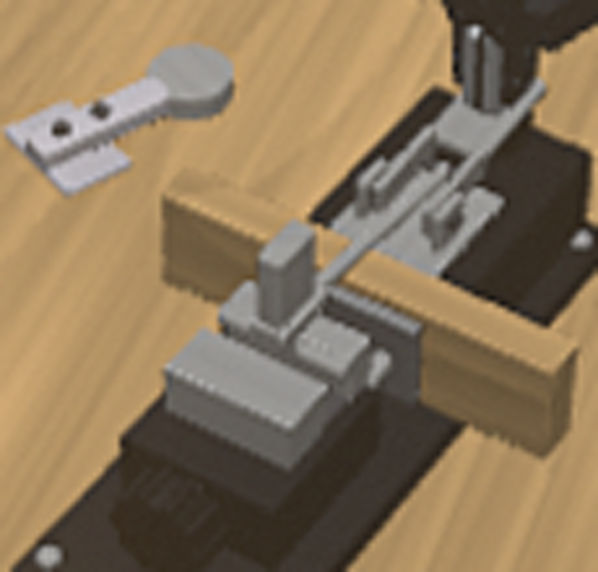

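Run:
```python
from push import *
p,q=pushpose(0.06,0)
_,qq=tool([0,0,0],0,flip=-1)
base=r.current_position()
for k in range(1,9):
    s=r.line_to(base-[0,0,.8*k],rate=8,orientation=qq,f_stop=5); f=jf(F(4))
    print(k,s,round(r.current_t(),2),np.round(r.current_position(),1),np.round(f,1),r.current_opening())
    if s or f[2]>4: break
snap(r,21,("side",))
im=cv2.imread("pics/side21.png")[205:315,250:365]; cv2.imwrite("pics/z21.png",cv2.resize(im,None,fx=5.2,fy=5.2,interpolation=cv2.INTER_CUBIC))
```

```text
1 False 47.91 [556.5 -57.9  69.7] [-0.3 -0.1 -0.2] -0.049845625862191094
2 False 48.23 [556.6 -57.6  68.9] [-0.6  0.1  0.5] -0.2182488134865083
3 False 48.54 [556.6 -57.7  68.1] [-0.6 -0.3  2.4] -0.2852412508757547
4 False 48.86 [556.5 -57.7  67.4] [-0.4  0.5  4. ] -0.0740980632825067
5 False 49.17 [556.6 -57.8  66.7] [-0.9  0.8  6.3] 0.24023938979208725
```

View pics/z21.png

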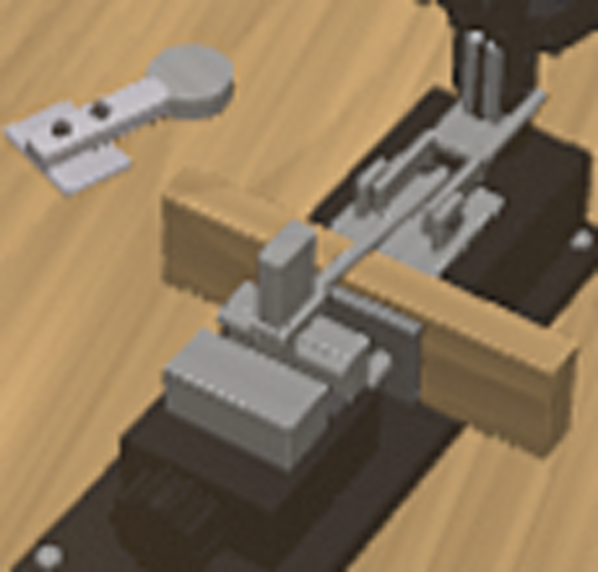

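Run:
```python
from push import *
r.line_to(r.current_position()+[0,0,30],rate=50)
r.line_to(r.current_position()+[0,0,120],rate=150)
r.move_joints([-1.0,0.2,-0.1,1.26,0,1.4])
print(r.current_t(),r.current_contact_force())
snap(r,22)
from ov import both
both(22,J,0.03,0.03,-24,"b")
for v,(x,y,W,H) in(("side",(255,205,115,110)),("top",(225,205,175,115))):
    im=cv2.imread(f"pics/{v}22.png")[y:y+H,x:x+W]; cv2.imwrite(f"pics/{v}22z.png",np.clip(1.2*cv2.resize(im,None,fx=4.5 if v=="top" else 5.2,fy=4.5 if v=="top" else 5.2,interpolation=cv2.INTER_CUBIC),0,255))
```

```text
52.35 [ 0.37811412 -0.41860947 -0.13525002][ WARN:0@3.394] global loadsave.cpp:1063 imwrite_ Unsupported depth image for selected encoder is fallbacked to CV_8U.
```

View pics/side22z.png

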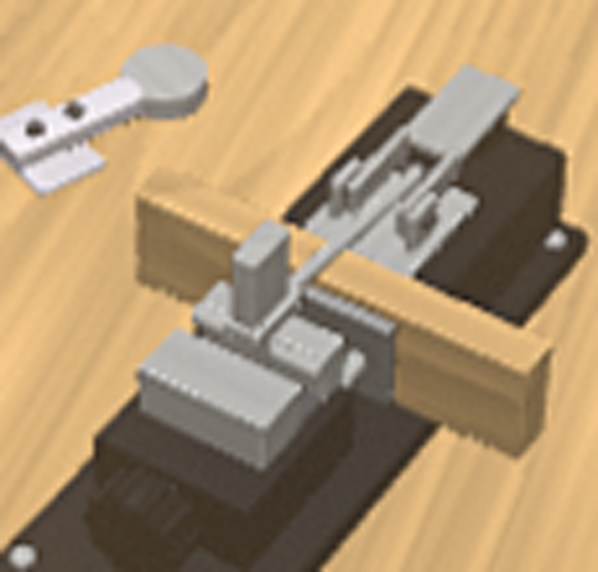

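View pics/side22_b.png

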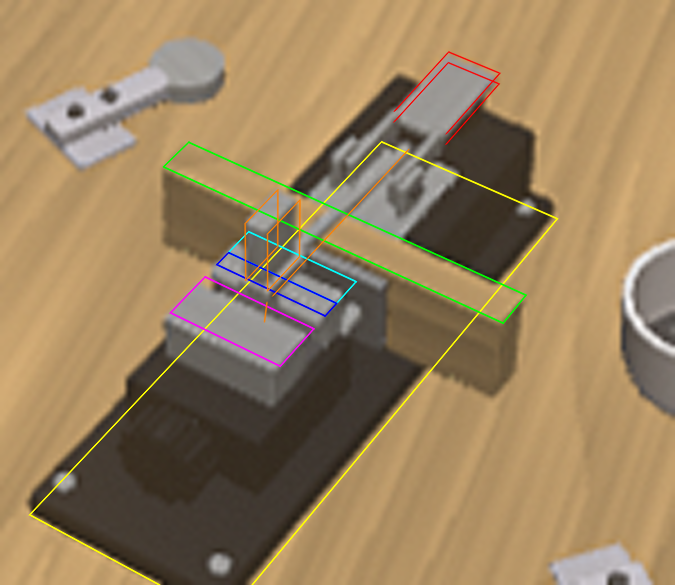

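View pics/top22_b.png

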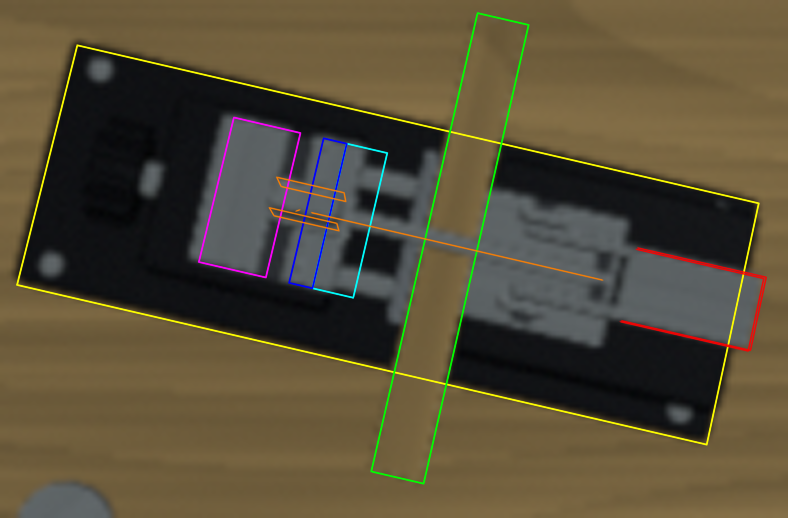

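View pics/top22z.png

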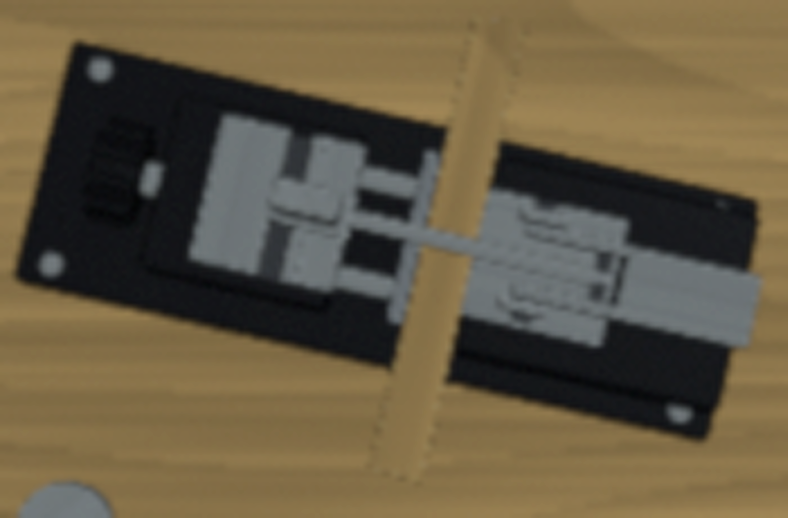

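Run:
```python
from station import r
r.job_done(); print(r.current_t())
```

```text
the job is handed in; nothing more can be done
the job is handed in; nothing more can be done
```

The jig is clamped, and I handed the job in just after 52.4 s on the clock, under the 72 s limit. The claw is hooked behind the keeper bar and the lever lies flat and stays down with the arm clear of it.

**What happened:**
- **First hooking failed:** I lowered the nose into the slot and let go, but it was not tight against the bar. When I pushed the lever to about 1.35 rad, the claw lifted out with it.
- **Second hooking held:** I lowered the nose to about 50 mm and drew it back against the bar with about 7.6 N before letting go. While I was lowering it in either try, sideways and vertical readings stayed at about 7 N or less. Part of that came from the stiff latch joints.
- **Closing:** I brought the lever down slowly in small steps, and pressed it into the rubber stop with about 6 N.

**Last checks:** the pictures from both cameras, taken with the arm withdrawn, show:
- The lever is fully down and the claw is level.
- The nose is in the slot. By geometry its tip should be about 50 mm up; I did not measure it.
- The jaw has been drawn in by about 15 mm.

I never moved the hinges, ramekin or bradawl, but I did not measure their positions afterwards.

**One mismatch:** the force while pushing the lever read only 0 to 2 N, lower than the 8 N the task led me to expect. The pictures still show the jaw being drawn in.

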